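Release the filter drawer with the latch key

ROBOT

A 6-joint arm with a two-finger parallel gripper is mounted at the origin on a cart in front of the work surface, level with it; the furniture and walls round the work are solid. World frame = base frame: x ahead of the robot, y to its left, z up, the work surface at z = 0. Lengths are in m, angles in rad, forces in N, time in s.
With the tool pointing down it reaches from about 0.275 to 0.825 m from the base axis. Payload 4.9 kg.
Tool frame: the origin (TCP) lies midway between the tips of the shut fingers; the grasp point (between the pads) lies 19 mm behind it (arm.grip_point_offset is the distance from the TCP to the grasp point, in m); z points along the fingers, y is the direction in which the jaws open and shut (so a half turn about z gives the same grasp; the last joint's range is limited). The gripper opens to 85 mm and grips with 20 to 120 N. Pads are 22 mm wide; open, the fingers measure 114 mm over their backs; the gripper's body (76 mm by 85 mm) begins 54 mm behind the grasp point. The pads swing forward as they close: fully open they stand 13 mm farther back than shut.
Start: joints at [1.147, 0.326, -0.193, 1.052, 0, 1.437], TCP at [0.157, 0.527, 0.231] pointing down, gripper open.
Joint ranges: [-2.65, 2.65], [-0.97, 1.79], [-1.3, 1.35], [-1.93, 2.1], [-1.47, 1.37], [-3.14, 3.14]. Speed limits (rad/s): [2.57, 2.57, 3.14, 3.14, 3.14, 3.14].

INTERFACE

Orientations are given as [roll, pitch, yaw] about the fixed x, y, z axes, in that order (R = Rz(yaw) Ry(pitch) Rx(roll)).
In Python, from plant import arm, imaging, spotter gives the robot as it stands.
- The arm moves only by the tool play_rows, never from a script. Its argument "targets" is a list that holds one entry, the list of rows, each a list of 7 numbers: the shift along the tool's x, y, z as a fraction of full scale, then the turn, a rotation vector about the tool's x, y, z as a fraction of full scale, then the opening, from 0 (shut) to 1 (fully open). In form: [[[tx, ty, tz, ax, ay, az, fingers], ...]]. A call has 1 to 5 rows; each row shifts and turns the pose as measured when the row begins, along the tool's axes as they then stand; what a row does not reach is not made up. Full scale, the value 1, is 0.025 m for a shift and 0.5 rad for a turn. A row lasts 1/10 s, in which the tool goes at most 50 mm and 8.59 degrees, less where a joint would pass 70% of its speed; a pose out of reach is approached as far as the arm can. A call with a number of a shift or a turn outside -1 to 1 is refused whole. A call with a gripper value outside its range is refused whole. The fingers move at their own pace and stop on an object; "newtons" is the grip in N (left out, the last holds). Time passes only in rows, so rows that do not move let the fingers close. It gives the time, the measured TCP pose, the force and the opening at its end, in the units of the state.
- arm.observe(): the state, without advancing time (a new reading comes with each control period).
- imaging.read_camera(name): name is "scene" or "side" or "wrist"; returns the picture (420x560x3 uint8, blue, green, red); there is no depth.
- imaging.calibration(name): a dict with "fx", "fy", "cx", "cy" (pixels), "dist" ([k1, k2, p1, p2, k3] as OpenCV has them; the pictures are not rectified), "world_to_cam" (4x4, takes a point from world to camera coordinates); the wrist camera has in their place "mount" (4x4, takes a point from camera to tool coordinates, whose origin is the TCP and whose axes are the flange's). Camera axes: x right, y down, z forward; pixel columns grow to the right and rows downward; lengths in m; the calibration is good to about 2 mm. A picture is of the moment at which its call begins: read the wrist's pose just before it. calibration takes no time and is no camera call.
- arm.finish_job(): hands the job in, once; it reports no verdict.
Trained networks look in the newest picture that a camera, given by its name, has taken for a name from the list of things; names that differ only in an ending like _2 or _b are one class to them, and where a whole thing is asked for, a point or a joint stands for the part that bears it (a point fixed in the world has none). Each returns a list of dicts, best first, with "score" (0 to 1); they miss things now and then, are a little off and sometimes report something else, mostly with a low value. They report only what shows in the picture. A call takes as long as a camera call. They do not tell look-alikes from the thing itself.
- spotter.masks_of(camera, query): "mask" (420x560 bool, what is visible of it).
- spotter.pinpoint(camera, query): "point" ([x, y, z] in m, in the coordinates of the camera as it stood for that picture, good to about 4 mm: a listed point, or the origin of a listed thing).
The state is a dict: "clock": time; "q": joint angles; "qd": joint speeds; "effort": joint torques, N m; "tcp_pos": TCP position; "orientation": TCP orientation; "contact_force": force on the tool from outside, world axes, zero at the start; "wrist_torque": the same for the moment, N m; "finger_gap": finger opening in m.
Only numpy, scipy, OpenCV 4.12 (cv2) and the standard library are available. Lean on these libraries where they do the work, as an engineer would, in place of code of your own. Each camera call takes 0.05 s, during which the arm holds its last target.

TASK

The cartridge drawer of the white water filter is locked by a sprung latch tab that is hidden deep inside, somewhere along the narrow slot in its top. Take the blue-handled key from its wooden stand, push the rod down through the slot, feel gently for the tab and press it until the drawer springs out, then put the key upright back in its stand, fully home. Do not push hard on the ledge beside the tab, never force the filter with the gripper, and leave the other things on the worktop where they are.

Things in the scene. Friction and masses are not known exactly. Their poses are not given: they have to be found in the camera images.
- filter_unit: White box-shaped countertop water filter, fixed: 160 (its x) x 190 (its y) x 110 mm high. Origin at the centre of its underside, z up; its front with the grey drawer looks along its own -x. The slot is in the middle of its top. The rod must not press on any part of it (slot, ledge, tab) with 25 N or more, nor the gripper push or pull it with over 8 N
- slot (a point): Middle of the slot's mouth, in the top face of the filter, 110 mm above the worktop; axes as the filter's. The slot is 80 mm long along y and 11 mm wide along x, in a plate 6 mm thick, with edges chamfered 2 mm; below the plate there is free space down to the ledge
- ledge (a point): Middle of the flat ledge under the slot, 30 mm below the top face, axes as the filter's; rubber-backed, it yields 1 mm per 5 N, to a hard stop at 3 mm. Somewhere along it (y) a well 11.5 mm long is filled by the black latch tab, 9.5 mm long (y), its flat top 5 mm above the ledge. The tab's centre, unseen and not measured, lies within 24 mm of this point: both slot ends are over plain ledge
- tab_low (a point): Point 4 mm below ledge: the depth to which the tab's top must be pushed (9 mm of travel) to let the drawer go. The tab moves only straight down, on a spring: about 3 N to start, 8 to 9 N at release, hard stop at 13 mm. The rod passes into the well only within about 2.2 mm of the tab's centre along y; elsewhere the ledge stops it
- drawer (a joint): How far the drawer stands out of the front of the filter: 0 shut and latched, 0.045 m fully out. When the tab is pressed far enough a spring drives it fully out, and it stays out after the tab is let go
- key: Release key, standing in its stand: straight steel rod 7 mm thick and 62 mm long, above it a blue square handle 18 x 18 mm and 46 mm tall (sides along its x and y). Origin at the rod's lower tip on the axis, z up along the rod to the handle: the handle spans z = 62 to 108 mm. Mass 40 to 85 g
- key_stand: Wooden stand, fixed: block 50 x 50 mm, 68 mm high, on a foot 70 x 70 x 4 mm. Origin at the centre of its underside
- stand_hole (a point): Centre of the mouth of the stand's round hole, in its top face 68 mm above the worktop. The hole is 11 mm wide, 64 mm deep, upright, its edge chamfered 3 mm; with the key fully home the underside of the handle rests on the top face and the rod's tip is 62 mm below this point
- lemon: Yellow lemon, 78 x 55 x 56 mm, a bystander; origin at the centre of its underside
- garlic: Garlic bulb, 60 mm, a bystander; origin at the centre of its underside
- table_fork: Steel fork, 193 mm long, lying, a bystander; origin at its middle, on the worktop
- teaspoon: Steel teaspoon, 130 mm long, lying, a bystander; origin at its middle, on the worktop
Mind the look-alikes: they are no part of the job. There is more than one size of the key; the job needs the smaller. There is more than one size of the key_stand; the one meant has the size given above.

How it is judged:
By the outcome, as a careful person would: the job done as asked, in the order asked, and still so for the second after the job is handed in, with the robot touching nothing.
It also fails if it takes over 62 s, if anything falls off the work surface, if the arm or the gripper's body presses on something with over 40 N, if the wrist force passes 120 N, or if a joint passes its speed limit or range.

## Working session

There is one attempt and no reset: what is moved stays moved. The work goes in short steps, Python scripts to look and compute and a tool call to move; the robot and the scene stay as the last step left them, time stands still between calls to the robot, and variables do not carry over. Pictures are saved under pics/ and viewed, and the job is handed in when it is done.

Besides the shell and the picture viewer there is one more tool, called as a command line: name --argument value ..., lists and objects as JSON in quotes. play_rows: Moves the arm, as the interface text tells. Its arguments: {"type":"object","properties":{"targets":{"type":"array","items":{"type":"array","items":{"type":"array","items":{"type":"number"}}}},"newtons":{"type":"number"}},"required":["targets"]}

```bash
mkdir -p pics; ls
python3 - <<'E'
from plant import arm, imaging, spotter
import cv2, numpy as np
print(arm.observe())
for n in ["scene","side","wrist"]:
    im=imaging.read_camera(n); cv2.imwrite(f"pics/{n}0.png",im)
    print(n,{k:np.round(v,4).tolist() for k,v in imaging.calibration(n).items()})
print(arm.grip_point_offset)
E
```

```text
pics
{'clock': 0.0, 'q': array([ 1.14678832e+00,  3.26960702e-01, -1.93613318e-01,  1.05200986e+00,
       -2.17027191e-05,  1.43660330e+00]), 'qd': array([ 0.0014023 ,  0.00046638, -0.00045674, -0.00145186,  0.00122011,
        0.00057438]), 'effort': array([ 1.85971062e-04, -4.43399298e+01,  2.62441152e+01,  1.54434488e-02,
       -2.63340871e-05,  5.55184229e-06]), 'tcp_pos': array([0.15691712, 0.52651004, 0.23048152]), 'orientation': array([-3.13981827e+00, -2.17650045e-04,  2.85177750e+00]), 'contact_force': array([0.53701318, 1.42691141, 0.17478285]), 'wrist_torque': array([-0.02080793,  0.04884445,  0.01990916]), 'finger_gap': 0.08502404394098886}
scene {'fx': 453.6999, 'fy': 453.6999, 'cx': 281.8832, 'cy': 212.8853, 'dist': [-0.0169, 0.0, 0.0, 0.0, 0.0], 'world_to_cam': [[-0.7351, -0.678, 0.0006, 0.4196], [-0.5685, 0.6159, -0.5455, 0.3125], [0.3694, -0.4013, -0.8381, 0.9691], [0.0, 0.0, 0.0, 1.0]]}
side {'fx': 519.2678, 'fy': 519.2678, 'cx': 277.7065, 'cy': 207.9137, 'dist': [-0.1024, 0.0, 0.0, 0.0, 0.0], 'world_to_cam': [[-0.9972, -0.074, 0.0114, 0.488], [-0.0437, 0.4509, -0.8915, 0.0768], [0.0609, -0.8895, -0.4529, 1.2626], [0.0, 0.0, 0.0, 1.0]]}
wrist {'fx': 297.4006, 'fy': 297.4006, 'cx': 281.7667, 'cy': 207.9306, 'dist': [0.0098, 0.0, 0.0, 0.0, 0.0], 'mount': [[-0.0001, -0.9625, -0.2712, 0.0693], [1.0, -0.0004, 0.001, 0.0005], [-0.0011, -0.2712, 0.9625, -0.1427], [0.0, 0.0, 0.0, 1.0]]}
0.0187
```

View pics/scene0.png

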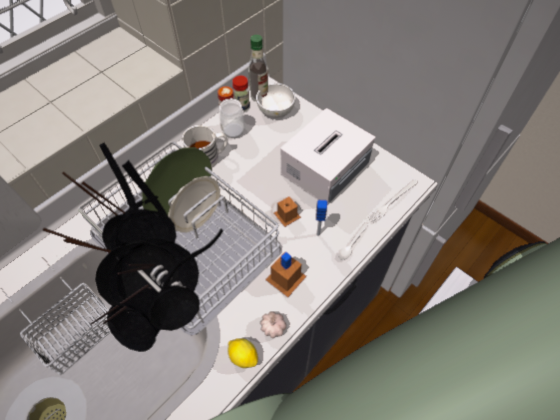

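View pics/side0.png

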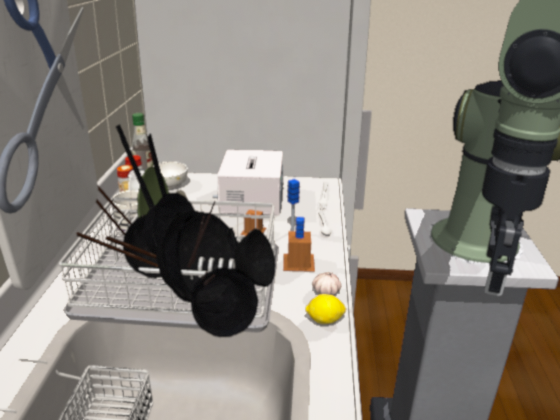

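View pics/wrist0.png

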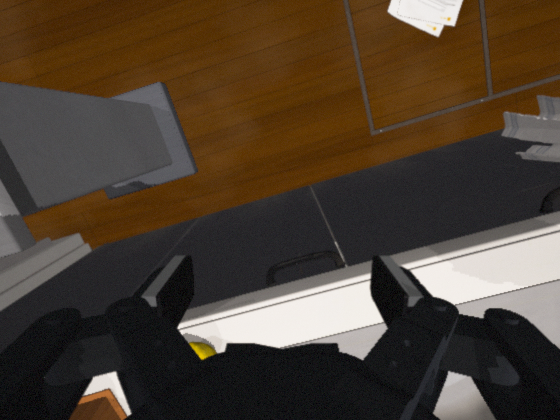

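```bash
cat > h.py <<'E'
from plant import arm, imaging, spotter
import cv2, numpy as np
from scipy.spatial.transform import Rotation as R
def w2c(n):
    c=imaging.calibration(n)
    if n!="wrist": return np.array(c["world_to_cam"])
    s=arm.observe(); T=np.eye(4); T[:3,:3]=R.from_euler('xyz',s["orientation"]).as_matrix(); T[:3,3]=s["tcp_pos"]
    return np.linalg.inv(T@np.array(c["mount"]))
def K(n):
    c=imaging.calibration(n); return np.array([[c["fx"],0,c["cx"]],[0,c["fy"],c["cy"]],[0,0,1]]),np.array(c["dist"])
def proj(n,P,M=None):
    M=w2c(n) if M is None else M; k,d=K(n)
    return cv2.projectPoints(np.atleast_2d(np.array(P,float)),cv2.Rodrigues(M[:3,:3])[0],M[:3,3],k,d)[0][:,0]
def ray(n,uv,M=None):
    M=w2c(n) if M is None else M; k,d=K(n)
    p=cv2.undistortPoints(np.array(uv,float).reshape(-1,1,2),k,d)[:,0]
    D=np.c_[p,np.ones(len(p))]@M[:3,:3]; return -M[:3,:3].T@M[:3,3], D
def atz(n,uv,z,M=None):
    o,D=ray(n,uv,M); return o+D*((z-o[2])/D[:,2])[:,None]
def pin(n,q,M=None):
    M=w2c(n) if M is None else M; I=np.linalg.inv(M)
    return [(round(r["score"],2),np.round(I[:3,:3]@r["point"]+I[:3,3],4)) for r in spotter.pinpoint(n,q)]
E
python3 - <<'E'
from h import *
for n in ["scene","side"]:
    for q in ["key","key_stand","stand_hole","slot","filter_unit","ledge"]:
        for s,p in pin(n,q): print(n,q,s,p,proj(n,p)[0].round(0))
a=cv2.imread("pics/scene0.png")[100:320,230:450]; b=cv2.imread("pics/side0.png")[140:290,190:360]
cv2.imwrite("pics/c1.png",np.hstack([cv2.resize(a,(400,400),interpolation=2),cv2.resize(b,(400,400),interpolation=2)]))
print(arm.observe()["clock"])
E
```

```text
scene key 0.7 [ 0.4527 -0.0037  0.0029] [318. 233.]
scene key 0.61 [0.4317 0.1395 0.0063] [285. 276.]
scene key_stand 0.88 [0.5467 0.0079 0.0054] [287. 214.]
scene key_stand 0.62 [ 0.4329  0.1425 -0.0023] [284. 279.]
scene key_stand 0.44 [0.431  0.142  0.0681] [285. 266.]
scene stand_hole 0.96 [0.4317 0.1438 0.069 ] [284. 266.]
scene stand_hole 0.95 [0.5511 0.005  0.049 ] [286. 203.]
scene slot 0.86 [ 0.573  -0.1763  0.1104] [328. 142.]
scene filter_unit 0.97 [ 0.5722 -0.1714 -0.0027] [324. 171.]
scene ledge 0.63 [ 0.5721 -0.1746  0.0855] [327. 149.]
side key 0.68 [0.4581 0.0018 0.0013] [290. 231.]
side key 0.49 [0.379  0.3347 0.0008] [322. 318.]
side key_stand 0.89 [ 0.5477  0.0091 -0.0028] [254. 232.]
side stand_hole 0.88 [0.4337 0.1422 0.069 ] [299. 236.]
side stand_hole 0.72 [0.5476 0.015  0.046 ] [254. 216.]
side slot 0.76 [ 0.5721 -0.1771  0.1066] [253. 163.]
side filter_unit 0.71 [ 0.5758 -0.1711 -0.0046] [251. 200.]
side ledge 0.89 [ 0.5721 -0.1735  0.0779] [253. 173.]
side ledge 0.74 [ 0.5752 -0.1737  0.105 ] [251. 164.]
0.75
```

View pics/c1.png

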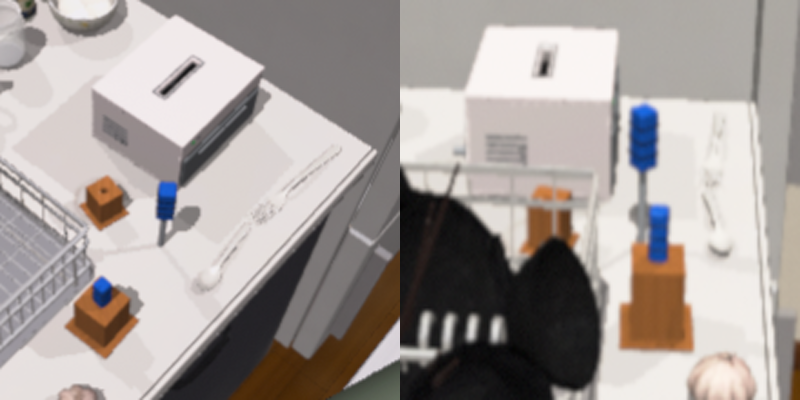

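```bash
cat > fit.py <<'E'
from h import *
def box(c,sx,sy,z0,z1,yaw):
    r=R.from_euler('z',yaw).as_matrix()
    return np.array([[c[0],c[1],0]]+[0*np.zeros(3)])[:1]+np.array([r@[a*sx/2,b*sy/2,0]+[0,0,z] for z in(z0,z1) for a,b in((-1,-1),(1,-1),(1,1),(-1,1))])
def draw(im,uv,col):
    uv=uv.reshape(-1,2)
    for i in range(4):
        for a,b in((i,(i+1)%4),(i+4,(i+1)%4+4),(i,i+4)):
            cv2.line(im,tuple(int(round(16*v)) for v in uv[a]),tuple(int(round(16*v)) for v in uv[b]),col,1,cv2.LINE_AA,4)
E
python3 - <<'E'
from fit import *
out=[]
for n,(x0,y0,w,h) in {"scene":(230,220,110,100),"side":(250,180,110,100)}.items():
    im=cv2.imread(f"pics/{n}0.png")[y0:y0+h,x0:x0+w]; im=cv2.resize(im,None,fx=7,fy=6,interpolation=2) if 0 else cv2.resize(im,None,fx=3.6,fy=3.6,interpolation=2)
    raw=im.copy()
    for b,c in ((box((.4325,.1425),.07,.07,0,.004,0),(0,255,0)),(box((.4325,.1425),.05,.05,.004,.068,0),(0,255,255)),(box((.4325,.1425),.018,.018,.068,.114,0),(0,0,255))):
        draw(im,(proj(n,b)-[x0,y0])*3.6,c)
    out.append(np.hstack([raw,im]))
cv2.imwrite("pics/f1.png",cv2.resize(np.vstack(out),(660,600)))
E
```

```text
(no output)
```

View pics/f1.png

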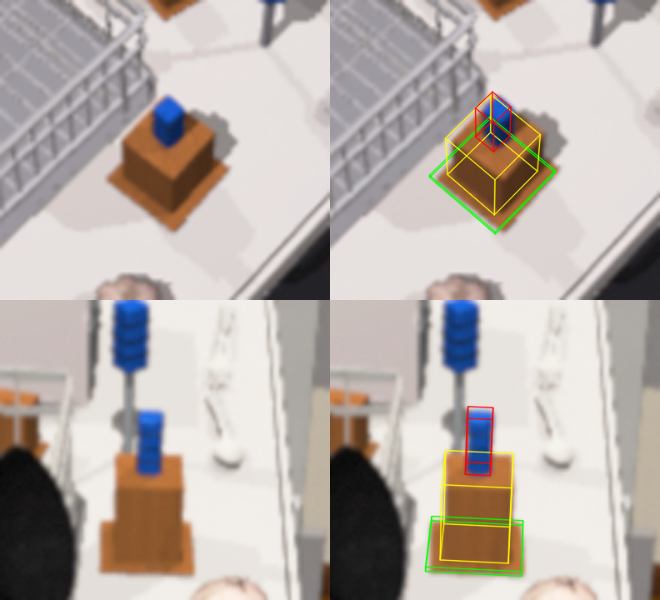

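```bash
cat > plan.py <<'E'
from h import *
def plan(p,yaw,step=0.0245,n=None,grip=1):
    s=arm.observe(); p0=s["tcp_pos"]; R0=R.from_euler('xyz',s["orientation"]); R1=R.from_euler('xyz',[np.pi,0,yaw])
    d=np.array(p)-p0; rv=(R0.inv()*R1).as_rotvec()
    N=n or int(max(np.ceil(np.linalg.norm(d)/step),np.ceil(np.linalg.norm(rv)/0.145),1))
    print("pos",p0.round(4),"rpy",s["orientation"].round(4),"F",s["contact_force"].round(2),"gap",round(s["finger_gap"],4),"t",s["clock"],"N",N,"d",d.round(4),"q",s["q"].round(2))
    Rc=R0
    for i in range(N):
        t=Rc.inv().apply(d/N)/0.025
        print([round(float(v),3) for v in t]+[round(float(v),3) for v in rv/N/0.5]+[grip])
        Rc=Rc*R.from_rotvec(rv/N)
E
python3 -c "
from plan import *
plan([.43,.143,.25],np.pi)"
```

```text
pos [0.1572 0.5271 0.2313] rpy [3.1416 0.     2.8517] F [ 0.18  0.7  -0.58] gap 0.0857 t 0.75 N 20 d [ 0.2728 -0.3841  0.0187] q [ 1.15  0.33 -0.19  1.05  0.    1.44]
[-0.742, -0.58, -0.037, 0.0, 0.0, -0.029, 1]
[-0.734, -0.591, -0.037, 0.0, 0.0, -0.029, 1]
[-0.725, -0.601, -0.037, 0.0, 0.0, -0.029, 1]
[-0.717, -0.612, -0.037, 0.0, 0.0, -0.029, 1]
[-0.708, -0.622, -0.037, 0.0, 0.0, -0.029, 1]
[-0.699, -0.632, -0.037, 0.0, 0.0, -0.029, 1]
[-0.689, -0.642, -0.037, 0.0, 0.0, -0.029, 1]
[-0.68, -0.652, -0.037, 0.0, 0.0, -0.029, 1]
[-0.67, -0.662, -0.037, 0.0, 0.0, -0.029, 1]
[-0.661, -0.672, -0.037, 0.0, 0.0, -0.029, 1]
[-0.651, -0.681, -0.037, 0.0, 0.0, -0.029, 1]
[-0.641, -0.691, -0.037, 0.0, 0.0, -0.029, 1]
[-0.631, -0.7, -0.037, 0.0, 0.0, -0.029, 1]
[-0.621, -0.709, -0.037, 0.0, 0.0, -0.029, 1]
[-0.61, -0.718, -0.037, 0.0, 0.0, -0.029, 1]
[-0.6, -0.727, -0.037, 0.0, 0.0, -0.029, 1]
[-0.589, -0.735, -0.037, 0.0, 0.0, -0.029, 1]
[-0.579, -0.744, -0.037, 0.0, 0.0, -0.029, 1]
[-0.568, -0.752, -0.037, 0.0, 0.0, -0.029, 1]
[-0.557, -0.76, -0.037, 0.0, 0.0, -0.029, 1]
```

play_rows --targets '[[[-0.74,-0.58,-0.04,0,0,0,1],[-0.74,-0.58,-0.04,0,0,0,1],[-0.74,-0.58,-0.04,0,0,0,1],[-0.74,-0.58,-0.04,0,0,0,1],[-0.74,-0.58,-0.04,0,0,0,1]]]'

```text
clock: 1.25
tcp_pos: [0.2258, 0.4305, 0.2361]
orientation: [3.14, -0.0, 2.858]
contact_force: [-0.3, 0.3, 0.2]
finger_gap: 0.0857
```

```bash
python3 -c "
from plan import *
plan([.43,.143,.25],np.pi)" | head -6
```

```text
pos [0.2258 0.4305 0.2361] rpy [ 3.1402e+00 -2.0000e-04  2.8575e+00] F [-0.26  0.35  0.21] gap 0.0857 t 1.25 N 15 d [ 0.2042 -0.2875  0.0139] q [ 0.94  0.2  -0.35  1.02  0.    1.22]
[-0.737, -0.583, -0.038, 0.0, 0.0, -0.038, 1]
[-0.726, -0.597, -0.038, 0.0, 0.0, -0.038, 1]
[-0.715, -0.611, -0.038, 0.0, 0.0, -0.038, 1]
[-0.703, -0.624, -0.038, 0.0, 0.0, -0.038, 1]
[-0.691, -0.637, -0.038, 0.0, 0.0, -0.038, 1]
```

play_rows --targets '[[[-0.75,-0.6,-0.04,0,0,-0.04,1],[-0.74,-0.61,-0.04,0,0,-0.04,1],[-0.73,-0.63,-0.04,0,0,-0.04,1],[-0.72,-0.64,-0.04,0,0,-0.04,1],[-0.71,-0.65,-0.04,0,0,-0.04,1]]]'

```text
clock: 1.75
tcp_pos: [0.2981, 0.3286, 0.2418]
orientation: [3.139, 0.001, 2.962]
contact_force: [0.7, 0.4, -0.9]
finger_gap: 0.0852
```

play_rows --targets '[[[-0.7,-0.66,-0.04,0,0,-0.04,1],[-0.69,-0.67,-0.04,0,0,-0.04,1],[-0.68,-0.68,-0.04,0,0,-0.04,1],[-0.66,-0.7,-0.04,0,0,-0.04,1],[-0.65,-0.71,-0.04,0,0,-0.04,1]]]'

```text
clock: 2.25
tcp_pos: [0.3729, 0.228, 0.2479]
orientation: [3.138, 0.004, 3.067]
contact_force: [1.1, 0.1, -0.0]
finger_gap: 0.0856
```

```bash
python3 -c "
from plan import *
plan([.43,.143,.25],np.pi)" | head -6
```

```text
pos [0.3729 0.228  0.2479] rpy [3.1375 0.0035 3.0668] F [ 1.09  0.13 -0.  ] gap 0.0856 t 2.25 N 5 d [ 0.0571 -0.085   0.0021] q [ 0.38  0.1  -0.44  1.03  0.    0.45]
[-0.507, -0.644, -0.018, 0.002, 0.001, -0.03, 1]
[-0.497, -0.651, -0.018, 0.002, 0.001, -0.03, 1]
[-0.487, -0.659, -0.018, 0.002, 0.001, -0.03, 1]
[-0.477, -0.666, -0.017, 0.002, 0.001, -0.03, 1]
[-0.467, -0.673, -0.017, 0.002, 0.001, -0.03, 1]
```

play_rows --targets '[[[-0.6,-0.82,-0.02,0,0.005,-0.04,1],[-0.6,-0.82,-0.02,0,0,-0.04,1],[-0.6,-0.82,-0.02,0,0,-0.04,1],[-0.5,-0.82,-0.02,0,0,-0.03,1],[0,0,0,0,0,0,1]]]'

```text
clock: 2.75
tcp_pos: [0.4307, 0.1381, 0.2507]
orientation: [3.137, 0.005, -3.141]
contact_force: [-0.8, 0.3, 0.2]
finger_gap: 0.0856
```

Run:
```python
from h import *
s=arm.observe(); print(s["tcp_pos"],s["orientation"],s["contact_force"])
M=w2c("wrist"); im=imaging.read_camera("wrist"); cv2.imwrite("pics/w1.png",im); np.save("M1.npy",M)
for q in ["key","stand_hole","slot","filter_unit"]:
    for sc,p in pin("wrist",q,M): print(q,sc,p,proj("wrist",p,M)[0].round(0))
```

```text
[0.4307467  0.13808313 0.25069328] [ 3.13747767  0.00456337 -3.14139561] [-0.8383235   0.26253771  0.16199438]
key 0.7 [0.4291 0.1451 0.0066] [286. 177.]
key 0.63 [0.4503 0.0036 0.001 ] [180. 191.]
stand_hole 0.82 [0.5492 0.0107 0.0498] [181. 275.]
stand_hole 0.6 [0.4325 0.1402 0.0651] [282. 189.]
filter_unit 0.87 [ 5.671e-01 -1.732e-01  2.000e-04] [ 65. 270.]
```

View pics/w1.png

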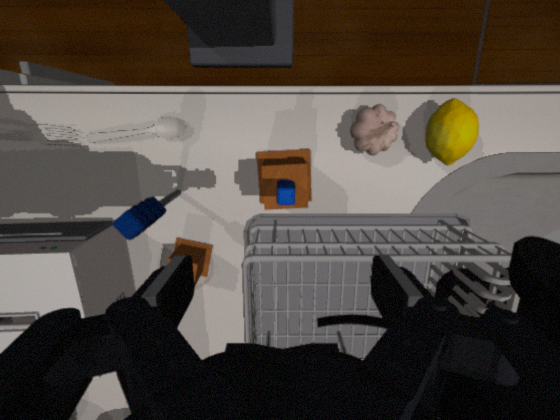

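Run:
```python
from fit import *
M=np.load("M1.npy"); im=cv2.imread("pics/w1.png"); x0,y0,w,h=235,130,100,100
c=cv2.resize(im[y0:y0+h,x0:x0+w],None,fx=4,fy=4,interpolation=2); raw=c.copy()
cx,cy=.4325,.1425
for b,col in ((box((cx,cy),.07,.07,0,.004,0),(0,255,0)),(box((cx,cy),.05,.05,.004,.068,0),(0,255,255)),(box((cx,cy),.018,.018,.068,.114,0),(0,0,255))):
    draw(c,(proj("wrist",b,M)-[x0,y0])*4,col)
cv2.imwrite("pics/f2.png",np.hstack([raw,c]))
```

```text
(no output)
```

View pics/f2.png

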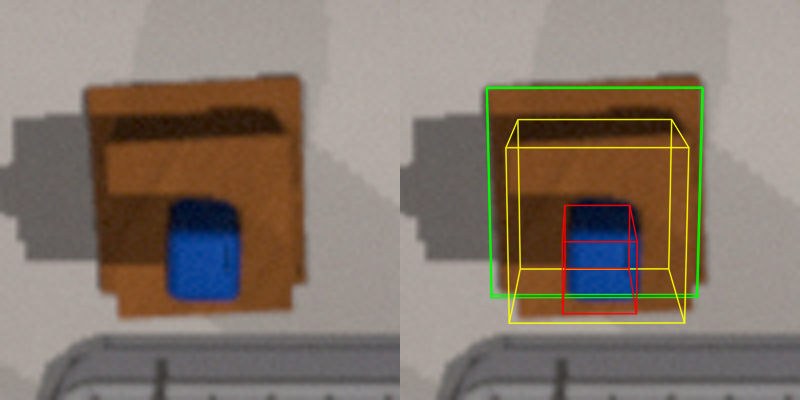

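Run:
```python
from fit import *
from scipy.optimize import least_squares
M=np.load("M1.npy")
obs=np.array([[86,89],[300,76],[305,282],[119,318],[292,308]])/4+[235,130]-0.375
def f(p):
    a=box(p,.07,.07,0,.004,p[2]); b=box(p,.05,.05,.004,.068,p[2])
    return (proj("wrist",np.array([a[4],a[7],a[6],b[5],b[6]]),M)-obs).ravel()
r=least_squares(f,[.43,.142,0]); print(r.x,np.degrees(r.x[2]),r.fun.round(2))
im=cv2.imread("pics/w1.png"); hsv=cv2.cvtColor(im,cv2.COLOR_BGR2HSV)
m=cv2.inRange(hsv,(100,120,20),(130,255,255)); m[:150]=0; m[230:]=0; m[:,:260]=0; m[:,320:]=0
ys,xs=np.where(m); print(xs.min(),xs.max(),ys.min(),ys.max())
for y in range(ys.min(),ys.max()+1): print(y,xs[ys==y].min(),xs[ys==y].max(),end=' ; ')
hb=box(r.x,.018,.018,.068,.114,r.x[2]); print(proj("wrist",hb,M).round(1))
print(atz("wrist",[[277,204.5],[295,204.5]],.114,M))
```

```text
[0.4295892  0.14322004 0.05637041] 3.2297864780912726 [-0.61 -0.59  0.15 -0.47  0.45  0.59 -0.31  0.24  0.34  0.3 ]
277 294 180 204
180 280 283 ; 181 279 291 ; 182 278 292 ; 183 278 292 ; 184 278 293 ; 185 278 293 ; 186 278 293 ; 187 278 293 ; 188 277 294 ; 189 277 294 ; 190 277 294 ; 191 277 294 ; 192 277 294 ; 193 277 294 ; 194 277 294 ; 195 277 294 ; 196 277 294 ; 197 277 294 ; 198 277 294 ; 199 277 294 ; 200 277 294 ; 201 277 294 ; 202 277 294 ; 203 278 293 ; 204 280 292 ; [[276.3 179.1]
 [277.2 194.9]
 [293.3 194. ]
 [292.5 178.2]
 [275.7 187.9]
 [276.8 206. ]
 [295.3 204.9]
 [294.4 186.8]]
[[0.43760738 0.13493056 0.114     ]
 [0.4376314  0.15244945 0.114     ]]
```

Run:
```python
from h import *
M=np.load("M1.npy")
for z in (0,.05,.08,.1,.12,.15): print(z,atz("wrist",[[250,218],[400,218]],z,M).round(3)[:,:2].tolist(),atz("scene",[[277,238]],z).round(3)[:,:2].tolist(),atz("side",[[274,204]],z).round(3)[:,:2].tolist())
a=cv2.imread("pics/scene0.png")[180:300,200:320]; b=cv2.imread("pics/side0.png")[180:300,190:310]
cv2.imwrite("pics/c2.png",np.hstack([cv2.resize(a,(400,400),interpolation=2),cv2.resize(b,(400,400),interpolation=2)]))
```

```text
0 [[0.488, 0.096], [0.489, 0.304]] [[0.519, 0.074]] [[0.51, -0.145]]
0.05 [[0.472, 0.101], [0.472, 0.283]] [[0.499, 0.094]] [[0.503, -0.045]]
0.08 [[0.462, 0.105], [0.463, 0.271]] [[0.488, 0.107]] [[0.498, 0.015]]
0.1 [[0.456, 0.107], [0.456, 0.262]] [[0.48, 0.115]] [[0.495, 0.055]]
0.12 [[0.449, 0.109], [0.45, 0.254]] [[0.472, 0.123]] [[0.492, 0.095]]
0.15 [[0.44, 0.112], [0.44, 0.241]] [[0.46, 0.136]] [[0.487, 0.155]]
```

View pics/c2.png

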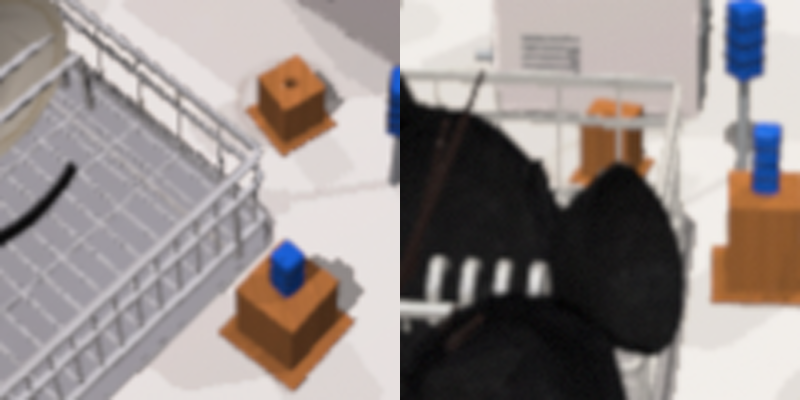

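play_rows --targets '[[[0,0.2,0.9,0.008,0.009,0,1],[0,0,1,0,0,0,1],[0,0,1,0,0,0,1],[0,0,1,0,0,0,1],[0,0,1,0,0,0,1]]]'

```text
clock: 3.5
tcp_pos: [0.4304, 0.1511, 0.1286]
orientation: [3.138, 0.009, -3.129]
contact_force: [0.9, -0.1, 0.6]
finger_gap: 0.0854
```

```bash
python3 -c "
from plan import *
plan([.4305,.143,.076],np.pi)" | head -6
```

```text
pos [0.4304 0.1511 0.1286] rpy [ 3.1383  0.0087 -3.1289] F [ 0.94 -0.13  0.64] gap 0.0854 t 3.5 N 3 d [ 0.0001 -0.0081 -0.0526] q [ 0.17  0.25 -0.59  0.72  0.    0.16]
[0.006, -0.111, 0.7, 0.002, 0.006, 0.008, 1]
[0.003, -0.11, 0.701, 0.002, 0.006, 0.008, 1]
[0.001, -0.109, 0.701, 0.002, 0.006, 0.008, 1]
```

play_rows --targets '[[[0,-0.16,0.6,0,0.009,0.01,1],[0,-0.16,0.6,0,0.008,0.008,1],[0,0,0.6,0,0,0,1],[0,0,0.2,0,0,0,1],[0,0,0,0,0,0,1]]]'

```text
clock: 4.0
tcp_pos: [0.4255, 0.1469, 0.0739]
orientation: [3.138, -0.006, -3.13]
contact_force: [-0.2, 0.3, -0.3]
finger_gap: 0.0854
```

Run:
```python
from plan import *
plan([.4305,.143,.076],np.pi)
M=w2c("wrist"); im=imaging.read_camera("wrist"); cv2.imwrite("pics/w2.png",im)
print(arm.observe()["tcp_pos"])
```

```text
pos [0.4255 0.1469 0.0739] rpy [ 3.1385 -0.0064 -3.1298] F [-0.25  0.35 -0.33] gap 0.0854 t 4.0 N 1 d [ 0.005  -0.0039  0.0021] q [ 0.17  0.33 -0.65  0.59  0.    0.15]
[-0.199, -0.158, -0.087, 0.006, -0.013, 0.024, 1]
[0.42560506 0.14691826 0.07420839]
```

View pics/w2.png

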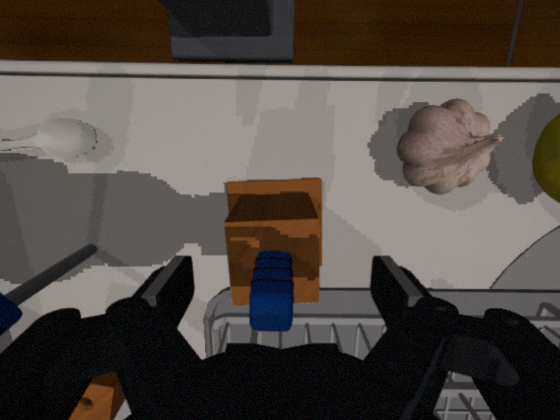

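Run:
```python
from h import *
im=cv2.imread("pics/w2.png"); M=w2c("wrist")
hsv=cv2.cvtColor(im,cv2.COLOR_BGR2HSV)
m=cv2.inRange(hsv,(100,120,20),(130,255,255)); m[:,:200]=0
ys,xs=np.where(m); 
for y in range(ys.min(),ys.max()+1,6): print(y,xs[ys==y].min(),xs[ys==y].max(),end=' ; ')
print(ys.max())
from fit import *
for c in [(.4305,.143),(.429,.1415)]:
    print(proj("wrist",box(c,.018,.018,.068,.114,0.0),M).round(1).tolist())
    print(proj("wrist",box(c,.05,.05,.004,.068,0.0),M).round(1).tolist())
```

```text
16 244 244 ; Traceback (most recent call last):
  File "<stdin>", line 6, in <module>
    return umr_minimum(a, axis, None, out, keepdims, initial, where)
ValueError: zero-size array to reduction operation minimum which has no identity
```

Run:
```python
from fit import *
im=cv2.imread("pics/w2.png"); M=w2c("wrist")
hsv=cv2.cvtColor(im,cv2.COLOR_BGR2HSV)
m=cv2.inRange(hsv,(100,120,40),(130,255,255)); m[:,:235]=0;m[:,310:]=0; m[:240]=0
ys,xs=np.where(m); 
for y in np.unique(ys)[::5]: print(y,xs[ys==y].min(),xs[ys==y].max(),end=' ; ')
print(ys.max())
for c in [(.4305,.143),(.429,.1415)]:
    print(proj("wrist",box(c,.018,.018,.068,.114,0.0),M).round(1).tolist())
    print(proj("wrist",box(c,.05,.05,.004,.068,0.0),M).round(1)[4:].tolist())
```

```text
251 263 271 ; 256 258 287 ; 262 256 288 ; 267 260 286 ; 273 255 289 ; 278 254 290 ; 284 253 290 ; 289 252 291 ; 294 251 292 ; 299 250 292 ; 304 250 292 ; 309 250 292 ; 314 250 291 ; 319 250 291 ; 324 251 290 ; 329 253 288 ; 330
[[256.5, 248.7], [256.9, 278.7], [289.2, 278.9], [289.8, 249.0], [247.4, 295.4], [248.2, 334.6], [292.4, 334.9], [293.4, 295.8]]
[[225.8, 220.2], [229.1, 303.8], [316.7, 304.4], [320.7, 221.1]]
[[253.7, 246.1], [254.1, 276.2], [286.5, 276.5], [287.1, 246.4], [243.5, 292.0], [244.5, 331.5], [288.8, 331.8], [289.6, 292.3]]
[[222.8, 217.4], [226.3, 301.4], [314.1, 302.1], [318.0, 218.4]]
```

play_rows --targets '[[[-0.16,-0.16,-0.08,0,-0.013,0.02,1],[0,0,0,0,0,0,1]]]'

```text
clock: 4.25
tcp_pos: [0.4309, 0.1434, 0.0777]
orientation: [3.138, 0.003, -3.139]
contact_force: [-0.0, -0.2, -1.0]
finger_gap: 0.0856
```

```bash
python3 -c "
from plan import *
plan([.4297,.143,.076],np.pi)" | head -6
```

```text
pos [0.4309 0.1434 0.0777] rpy [ 3.1381  0.0032 -3.1394] F [-0.01 -0.22 -1.  ] gap 0.0856 t 4.25 N 1 d [-0.0012 -0.0004 -0.0017] q [ 0.16  0.33 -0.65  0.59  0.    0.15]
[0.046, -0.016, 0.066, 0.007, 0.006, 0.004, 1]
```

play_rows --newtons 40 --targets '[[[0.05,-0.02,0.06,0.005,0.006,0,0.5],[0,0,0,0,0,0,0.3],[0,0,0,0,0,0,0.1],[0,0,0,0,0,0,0],[0,0,0,0,0,0,0]]]'

```text
clock: 4.75
tcp_pos: [0.431, 0.1428, 0.0778]
orientation: [3.14, 0.003, -3.14]
contact_force: [0.5, 1.3, -0.7]
finger_gap: 0.0174
```

play_rows --newtons 60 --targets '[[[0,0,0,0,0,0,0],[0,0,0,0,0,0,0]]]'

```text
clock: 4.95
tcp_pos: [0.431, 0.1428, 0.0778]
orientation: [3.14, 0.003, -3.14]
contact_force: [0.7, -0.4, 0.7]
finger_gap: 0.0175
```

Run:
```python
from plan import *
plan([.4297,.143,.076],np.pi)
M=w2c("wrist"); im=imaging.read_camera("wrist"); cv2.imwrite("pics/w3.png",im)
cv2.imwrite("pics/s3.png",imaging.read_camera("side"))
s=arm.observe();print(s["tcp_pos"],s["contact_force"],s["wrist_torque"])
```

```text
pos [0.431  0.1428 0.0778] rpy [ 3.1402  0.0034 -3.14  ] F [ 0.66 -0.38  0.67] gap 0.0175 t 4.95 N 1 d [-0.0013  0.0002 -0.0018] q [ 0.16  0.33 -0.65  0.59  0.    0.16]
[0.051, 0.006, 0.072, 0.003, 0.007, 0.003, 1]
[0.43095646 0.14283178 0.07776879] [-0.03395763 -0.35716021  0.02287754] [-0.01316306  0.01907174 -0.03972266]
```

View pics/w3.png

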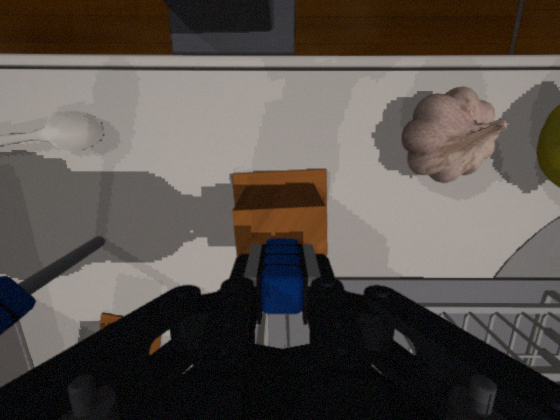

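play_rows --newtons 70 --targets '[[[0,0,-0.4,0,0,0,0],[0,0,-0.5,0,0,0,0],[0,0,-0.5,0,0,0,0]]]'

```text
clock: 5.35
tcp_pos: [0.4291, 0.1425, 0.113]
orientation: [3.141, -0.001, -3.14]
contact_force: [0.4, 0.0, -1.1]
finger_gap: 0.017
```

```bash
python3 -c "
from plan import *
plan([.431,.1428,.15],np.pi)" | head -6
```

```text
pos [0.4291 0.1425 0.113 ] rpy [ 3.1410e+00 -1.0000e-03 -3.1401e+00] F [ 0.37  0.   -1.08] gap 0.017 t 5.35 N 2 d [0.0019 0.0003 0.037 ] q [ 0.16  0.27 -0.61  0.69  0.    0.16]
[-0.037, 0.007, -0.739, 0.001, -0.001, 0.001, 1]
[-0.037, 0.007, -0.739, 0.001, -0.001, 0.001, 1]
```

play_rows --targets '[[[-0.06,0,-0.6,0,0,0,0],[-0.02,0,-0.8,0,0,0,0],[0,0,-1,0,0,0,0],[0,0,-1,0,0,0,0],[0,0,-1,0,0,0,0]]]'

```text
clock: 5.85
tcp_pos: [0.4288, 0.142, 0.2281]
orientation: [-3.142, -0.005, -3.14]
contact_force: [-0.4, -0.4, -1.2]
finger_gap: 0.0172
```

Run:
```python
from plan import *
plan([.572,-.175,.265],np.pi)
M=w2c("wrist"); im=imaging.read_camera("wrist"); cv2.imwrite("pics/w4.png",im)
k,d=K("wrist")
print(proj("wrist",[[0,0,0.0718]],np.linalg.inv(np.array(imaging.calibration("wrist")["mount"]))))
```

```text
pos [0.4288 0.142  0.2281] rpy [-3.1415 -0.0051 -3.1401] F [-0.36 -0.43 -1.21] gap 0.0172 t 5.85 N 15 d [ 0.1432 -0.317   0.0369] q [ 0.16  0.15 -0.43  0.99  0.    0.15]
[-0.38, -0.846, -0.1, -0.0, -0.001, 0.0, 1]
[-0.38, -0.846, -0.1, -0.0, -0.001, 0.0, 1]
[-0.38, -0.846, -0.1, -0.0, -0.001, 0.0, 1]
[-0.38, -0.846, -0.1, -0.0, -0.001, 0.0, 1]
[-0.38, -0.846, -0.1, -0.0, -0.001, 0.0, 1]
[-0.381, -0.846, -0.1, -0.0, -0.001, 0.0, 1]
[-0.381, -0.846, -0.1, -0.0, -0.001, 0.0, 1]
[-0.381, -0.846, -0.099, -0.0, -0.001, 0.0, 1]
[-0.381, -0.846, -0.099, -0.0, -0.001, 0.0, 1]
[-0.381, -0.846, -0.099, -0.0, -0.001, 0.0, 1]
[-0.381, -0.846, -0.099, -0.0, -0.001, 0.0, 1]
[-0.381, -0.846, -0.099, -0.0, -0.001, 0.0, 1]
[-0.381, -0.846, -0.099, -0.0, -0.001, 0.0, 1]
[-0.382, -0.845, -0.099, -0.0, -0.001, 0.0, 1]
[-0.382, -0.845, -0.099, -0.0, -0.001, 0.0, 1]
[[280.6534908  218.86337861]]
```

View pics/w4.png

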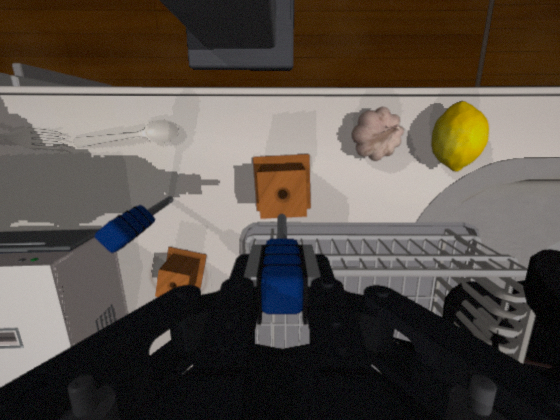

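Run:
```python
from h import *
print(proj("side",[[.455,0,z] for z in (.1,.12,.14,.16,.18)]).round(0).tolist())
M=w2c("wrist")
print("hole",atz("wrist",[[283,194]],.068,M))
print("slot guess", proj("wrist",[[.572,-.176,.11]],M))
```

```text
[[292.0, 194.0], [293.0, 187.0], [293.0, 179.0], [293.0, 171.0], [293.0, 163.0]]
hole [[0.43346897 0.14487763 0.068     ]]
slot guess [[-27.34277229 333.34413672]]
```

play_rows --targets '[[[-0.2,-0.6,-0.6,0,0,0,0],[-0.38,-0.85,-0.6,0,0,0,0],[-0.38,-0.85,-0.2,0,0,0,0],[-0.38,-0.85,0,0,0,0,0],[-0.38,-0.85,0,0,0,0,0]]]'

```text
clock: 6.4
tcp_pos: [0.4747, 0.0418, 0.2736]
orientation: [3.14, 0.007, -3.133]
contact_force: [0.7, -0.0, -0.5]
finger_gap: 0.0173
```

play_rows --targets '[[[-0.38,-0.85,0,0,0,0,0],[-0.38,-0.85,0,0,0,0,0],[-0.38,-0.85,0,0,0,0,0],[-0.38,-0.85,0,0,0,0,0],[-0.38,-0.85,0,0,0,0,0]]]'

```text
clock: 6.9
tcp_pos: [0.5234, -0.0684, 0.276]
orientation: [3.139, 0.007, -3.133]
contact_force: [-0.4, -0.3, -0.1]
finger_gap: 0.0174
```

Run:
```python
from plan import *
plan([.572,-.175,.25],np.pi)
M=w2c("wrist"); np.save("M5.npy",M); im=imaging.read_camera("wrist"); cv2.imwrite("pics/w5.png",im)
for q in ["slot","filter_unit"]:
    for sc,p in pin("wrist",q,M): print(q,sc,p,proj("wrist",p,M)[0].round(0))
```

```text
pos [ 0.5234 -0.0684  0.276 ] rpy [ 3.1394  0.0071 -3.1335] F [-0.39 -0.33 -0.08] gap 0.0174 t 6.9 N 5 d [ 0.0486 -0.1066 -0.026 ] q [-0.27  0.25 -0.18  1.13  0.   -0.28]
[-0.38, -0.857, 0.209, 0.001, 0.003, 0.003, 1]
[-0.382, -0.856, 0.209, 0.001, 0.003, 0.003, 1]
[-0.384, -0.855, 0.209, 0.001, 0.003, 0.003, 1]
[-0.386, -0.854, 0.208, 0.001, 0.003, 0.003, 1]
[-0.387, -0.854, 0.208, 0.001, 0.003, 0.003, 1]
slot 0.89 [ 0.5699 -0.1667  0.1131] [190. 232.]
filter_unit 0.86 [ 0.5697 -0.1657 -0.0011] [214. 204.]
```

View pics/w5.png

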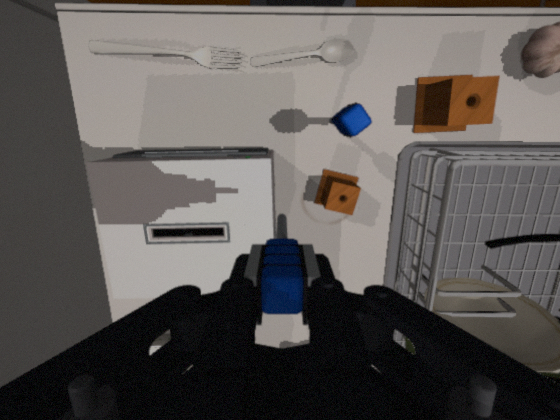

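Run:
```python
from h import *
M=np.load("M5.npy")
im=cv2.imread("pics/w5.png"); c=cv2.resize(im[205:260,130:245],None,fx=6,fy=6,interpolation=2); cv2.imwrite("pics/c5.png",c)
print(atz("wrist",[[188,232],[152,231],[225,231]],.11,M))
```

```text
[[ 0.57093181 -0.17005927  0.11      ]
 [ 0.56999927 -0.20942795  0.11      ]
 [ 0.56949913 -0.12927917  0.11      ]]
```

View pics/c5.png

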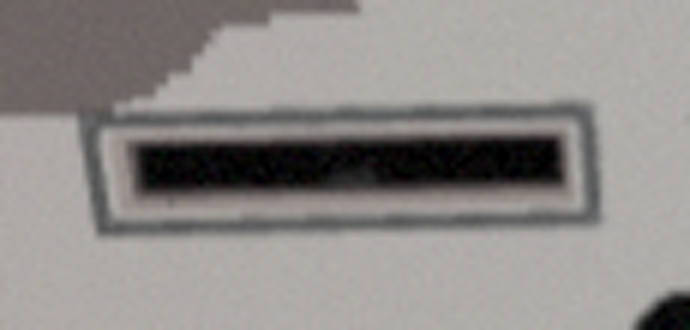

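play_rows --targets '[[[-0.38,-0.85,0.2,0,0,0,0],[-0.38,-0.85,0.2,0,0,0,0],[-0.38,-0.85,0.3,0,0,0.02,0],[-0.38,-0.85,0.4,0,0,0.02,0],[-0.3,-0.6,0.4,0,0,0,0]]]'

```text
clock: 7.55
tcp_pos: [0.5697, -0.1667, 0.2392]
orientation: [3.137, 0.008, 3.133]
contact_force: [0.3, -1.1, -1.3]
finger_gap: 0.0171
```

```bash
python3 -c "
from plan import *
plan([.571,-.173,.20],-np.pi+.026)" | head -6
```

```text
pos [ 0.5697 -0.1667  0.2392] rpy [3.1372 0.008  3.1329] F [ 0.29 -1.06 -1.33] gap 0.0171 t 7.55 N 2 d [ 0.0013 -0.0063 -0.0392] q [-0.41  0.4  -0.07  1.1   0.01 -0.4 ]
[-0.021, -0.129, 0.784, 0.004, 0.008, -0.035, 1]
[-0.022, -0.128, 0.785, 0.004, 0.008, -0.035, 1]
```

play_rows --targets '[[[-0.02,-0.13,0.7,0.004,0.008,-0.035,0],[-0.02,-0.1,0.7,0.004,0.008,-0.035,0],[0,0,0,0,0,0,0]]]'

```text
clock: 7.85
tcp_pos: [0.5709, -0.1744, 0.2002]
orientation: [3.14, -0.003, -3.116]
contact_force: [-0.2, 0.5, -1.3]
finger_gap: 0.0172
```

Run:
```python
from plan import *
plan([.571,-.173,.20],-np.pi+.026,n=1)
M=w2c("wrist"); np.save("M6.npy",M); im=imaging.read_camera("wrist"); cv2.imwrite("pics/w6.png",im)
c=cv2.resize(im[170:300,200:360],None,fx=4.5,fy=4.5,interpolation=2); cv2.imwrite("pics/c6.png",c)
for n in ("wrist",):
    for sc,p in pin("wrist","slot",M): print(sc,p,proj("wrist",p,M)[0].round(0))
```

```text
pos [ 0.5709 -0.1744  0.2002] rpy [ 3.1398e+00 -3.0000e-03 -3.1162e+00] F [-0.21  0.49 -1.3 ] gap 0.0172 t 7.85 N 1 d [ 0.0001  0.0014 -0.0002] q [-0.42  0.44 -0.11  1.03  0.   -0.45]
[-0.005, 0.055, 0.006, 0.004, -0.006, -0.001, 1]
0.82 [ 0.5726 -0.168   0.1141] [288. 216.]
```

View pics/c6.png

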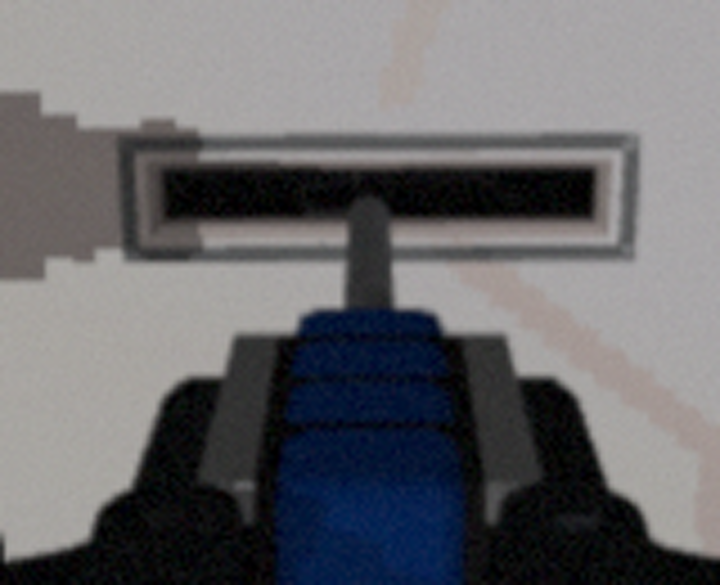

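Run:
```python
from h import *
M=np.load("M6.npy"); z=arm.observe()["tcp_pos"][2]; im=cv2.imread("pics/w6.png")
c=lambda u,v:[200+(u+.5)/4.5-.5,170+(v+.5)/4.5-.5]
s=atz("wrist",[c(163,194),c(597,190),c(380,193),c(380,168),c(380,217)],.11,M); t=atz("wrist",[c(369,215)],z-.0718,M)
print(s,t); print(s[2]-t[0]); print(np.degrees(np.arctan2(-(s[1]-s[0])[0],(s[1]-s[0])[1])))
g=im[:,:,1]
for col in (240,255,300,320): print(col,g[200:228,col])
for row in (209,213): print(row,g[row,228:242],g[row,325:340])
print(g[205:230,282]); print(g[222,270:296])
```

```text
[[ 0.57219192 -0.21083431  0.11      ]
 [ 0.56951817 -0.1321029   0.11      ]
 [ 0.57104531 -0.17146583  0.11      ]
 [ 0.56633844 -0.17159438  0.11      ]
 [ 0.5756104  -0.17134116  0.11      ]] [[ 0.56873909 -0.17357512  0.13086886]]
[ 0.00230622  0.00210929 -0.02086886]
1.9450397883366433
240 [69 45 45 67 87 84 64 39 17  0  8  9 18  4  0  9  0 15 38 60 82 87 92 94
 83 65 51 65]
255 [117  90  90 123 154 122  73  42   9   9  15   0   1   0   6  14   3   1
  47  85 119 134 145 157 133  93  82  94]
300 [107  88  91 125 146 132  95  52  23  17   6   8  12   0   6  13   5   5
  54  96 122 133 139 149 127  91  82  92]
320 [ 99  90  96 136 152 134  93  48  18   0   7   9  10   0   7   4   0  18
  53  97 122 136 147 156 126  87  89 117]
209 [49 53 88 96 88 72 62 53 28 13 18  0  0 13] [ 14   7  14   5   7   9  19  68 105 112 135 154 162 120  92]
213 [56 55 79 95 85 77 67 54 33 13  9  0  4 10] [ 10   6   0   4   1   8  29  75 108 119 136 156 141 107  89]
[136 107  65  24   6   3   9  11  27  43  43  45  47  46  41  48  47  48
  46  45  48  50  48  47  47]
[145 144 143 143 143 143 137  91  50  48  46  46  48  44  53  58  86 130
 143 148 146 146 143 146 146 142]
```

Run:
```python
import cv2,numpy as np
a=cv2.imread("pics/w5.png")[226:240,148:230].astype(float); b=cv2.imread("pics/w6.png")[205:220,232:336].astype(float)
f=lambda x:cv2.resize(np.clip(cv2.GaussianBlur(x,(3,3),0)*6,0,255).astype(np.uint8),(780,130),interpolation=2)
cv2.imwrite("pics/e.png",np.vstack([f(a),f(b)]))
```

```text
(no output)
```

View pics/e.png

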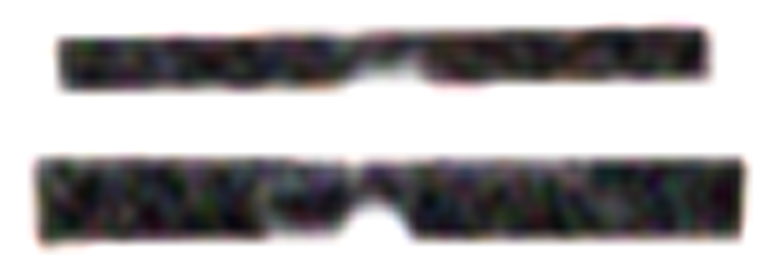

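Run:
```python
from plan import *
M5=np.load("M5.npy");M6=np.load("M6.npy")
for z in (.08,.085):
    print(atz("wrist",[[148+345/9.5,232],[148+425/9.5,232]],z,M5)[:,1], atz("wrist",[[232+268/7.5,217]],z,M6)[:,1])
print(atz("wrist",[[152.8,232],[223.7,232]],.109,M5)[:,1],atz("wrist",[[236.5,213],[331.7,213]],.109,M6)[:,1])
plan([.5735,-.1800,.190],-np.pi+.034,n=1)
```

```text
[-0.18437147 -0.17421439] [-0.18590271]
[-0.1826609  -0.17265397] [-0.18571043]
[-0.20913781 -0.13096608] [-0.21044224 -0.13231914]
pos [ 0.572  -0.1744  0.2027] rpy [ 3.1412e+00  3.0000e-04 -3.1161e+00] F [-0.26  0.13 -1.1 ] gap 0.0171 t 7.95 N 1 d [ 0.0015 -0.0056 -0.0127] q [-0.42  0.43 -0.11  1.03  0.   -0.45]
[-0.054, -0.224, 0.507, 0.001, 0.001, -0.017, 1]
```

Run:
```python
from plan import *
M6=np.load("M6.npy")
c=lambda u,v:[200+(u+.5)/4.5-.5,170+(v+.5)/4.5-.5]
t=atz("wrist",[[282,217.3]],.2002-.0718,M6); s=atz("wrist",[[284.2,212.6]],.1095,M6); print(t,s,s-t)
T=np.linalg.inv(M6); print(T)
```

```text
[[ 0.56943504 -0.17325723  0.1284    ]] [[ 0.57127535 -0.17133596  0.1095    ]] [[ 0.00184032  0.00192127 -0.0189    ]]
[[-0.02523562  0.96296194  0.26845386  0.50225638]
 [ 0.99967686  0.02348775  0.00972106 -0.17578572]
 [ 0.00305563  0.26861242 -0.96324349  0.34308183]
 [ 0.          0.          0.          1.        ]]
```

play_rows --targets '[[[-0.05,-0.26,0.3,0,0,-0.01,0],[0,0,0.4,0,0,0,0],[0,0,0,0,0,0,0]]]'

```text
clock: 8.25
tcp_pos: [0.5748, -0.1813, 0.1864]
orientation: [-3.141, 0.004, -3.11]
contact_force: [-0.5, 1.0, -0.4]
finger_gap: 0.0172
```

```bash
cat > look.py <<'E'
from plan import *
import sys
plan([.5731,-.1809,.184],-np.pi+.03,n=1)
M=w2c("wrist"); np.save("M.npy",M); im=imaging.read_camera("wrist"); cv2.imwrite(f"pics/{sys.argv[1]}.png",im)
c=cv2.resize(im[170:300,200:360],None,fx=4.5,fy=4.5,interpolation=2); cv2.imwrite(f"pics/{sys.argv[1]}c.png",c)
s=arm.observe(); print(s["tcp_pos"],s["contact_force"])
E
python3 look.py w7
```

```text
pos [ 0.5748 -0.1813  0.1864] rpy [-3.1406  0.0039 -3.1101] F [-0.52  0.96 -0.41] gap 0.0172 t 8.25 N 1 d [-0.0017  0.0004 -0.0024] q [-0.43  0.45 -0.12  0.99  0.   -0.46]
[0.069, 0.018, 0.096, -0.002, 0.008, 0.003, 1]
[ 0.57521929 -0.18147246  0.18715224] [-0.45319001  0.31306949 -0.95370458]
```

View pics/w7c.png

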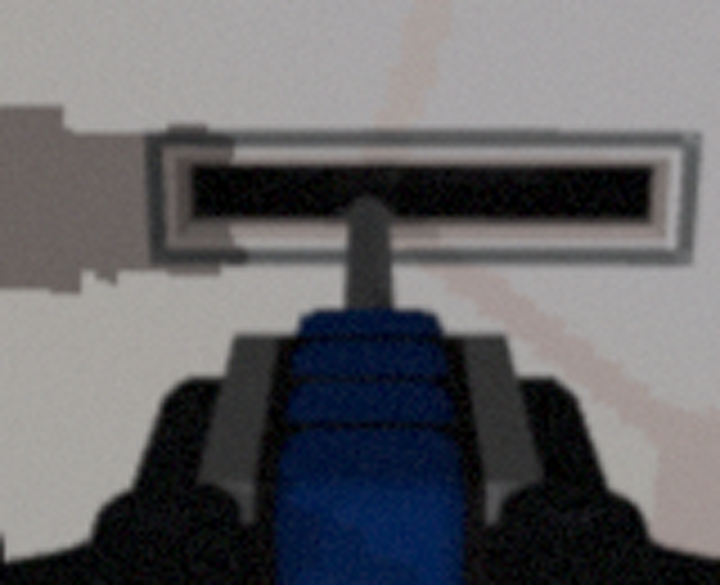

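play_rows --targets '[[[0.084,0.02,0.1,0,0.006,0,0],[0,0,0,0,0,0,0]]]'

```text
clock: 8.5
tcp_pos: [0.5731, -0.1809, 0.185]
orientation: [-3.14, 0.002, -3.11]
contact_force: [-0.2, 0.3, -0.2]
finger_gap: 0.0173
```

```bash
python3 look.py w8
```

```text
pos [ 0.5731 -0.1809  0.185 ] rpy [-3.1397e+00  2.2000e-03 -3.1100e+00] F [-0.19  0.32 -0.2 ] gap 0.0173 t 8.5 N 1 d [-0.     0.    -0.001] q [-0.43  0.45 -0.13  0.99 -0.   -0.46]
[0.001, 0.001, 0.04, -0.004, 0.004, 0.003, 1]
[ 0.57346038 -0.18107288  0.18531867] [-0.01141978 -0.3390395  -0.66815752]
```

View pics/w8c.png

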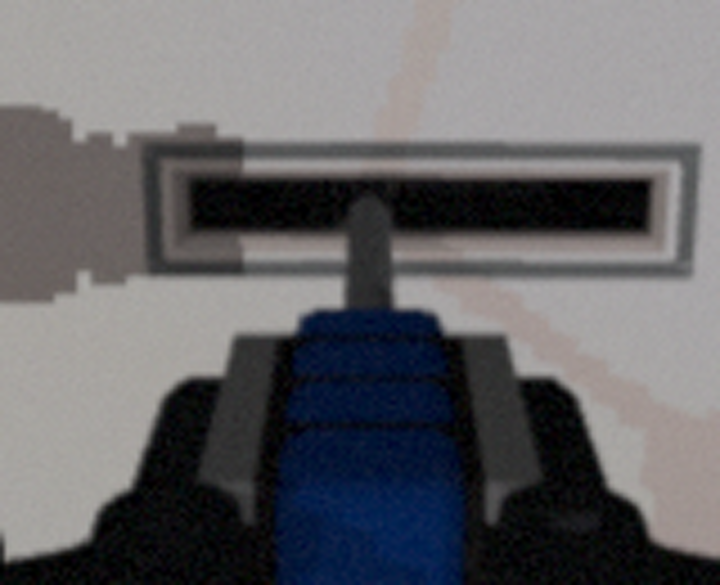

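play_rows --targets '[[[0.03,0,0.2,0,0.003,0,0],[0,0,0.2,0,0,0,0],[0,0,0.1,0,0,0,0]]]'

```text
clock: 8.85
tcp_pos: [0.5732, -0.1812, 0.1729]
orientation: [-3.139, 0.003, -3.11]
contact_force: [-0.2, -0.3, -1.1]
finger_gap: 0.017
```

```bash
python3 look.py w9
```

```text
pos [ 0.5732 -0.1812  0.1729] rpy [-3.1386e+00  3.0000e-03 -3.1097e+00] F [-0.22 -0.33 -1.1 ] gap 0.017 t 8.85 N 1 d [-0.0001  0.0003  0.0111] q [-0.43  0.46 -0.15  0.96 -0.   -0.46]
[0.003, 0.01, -0.446, -0.006, 0.006, 0.004, 1]
[ 0.57299325 -0.18106643  0.17241067] [-0.55480282 -0.37946825 -0.5115733 ]
```

View pics/w9c.png

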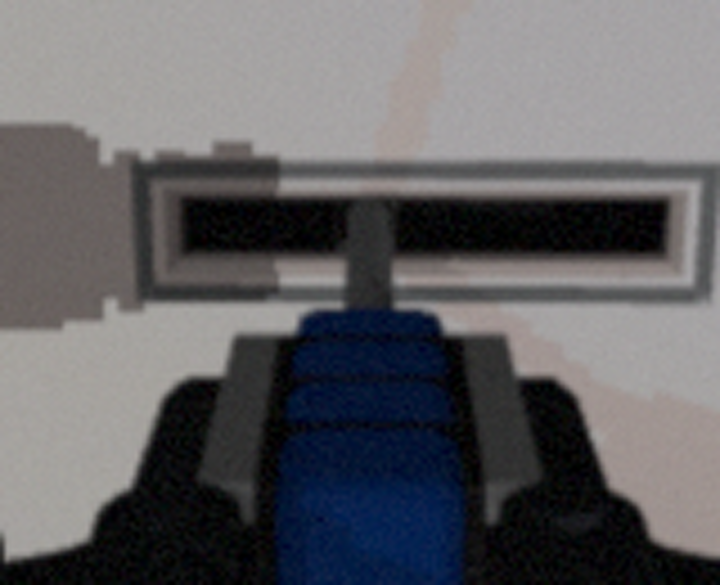

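play_rows --targets '[[[0,0,0.2,0,0.004,0,0],[0,0,0.2,0,0,0,0],[0,0,0.04,0,0,0,0]]]'

```text
clock: 9.2
tcp_pos: [0.5729, -0.1811, 0.1603]
orientation: [-3.139, -0.0, -3.11]
contact_force: [-0.6, 0.7, -0.2]
finger_gap: 0.0169
```

play_rows --targets '[[[0,0,0.04,0,0,0,0],[0,0,0.04,0,0,0,0]]]'

```text
clock: 9.4
tcp_pos: [0.5729, -0.1811, 0.1578]
orientation: [-3.139, -0.0, -3.11]
contact_force: [0.1, 1.3, -1.7]
finger_gap: 0.0173
```

play_rows --targets '[[[0,0,0.04,0,0,0,0],[0,0,0.04,0,0,0,0]]]'

```text
clock: 9.6
tcp_pos: [0.5732, -0.1811, 0.1566]
orientation: [-3.139, 0.001, -3.11]
contact_force: [-2.0, 1.5, 6.6]
finger_gap: 0.0175
```

play_rows --targets '[[[0,0,0.04,0,0,0,0],[0,0,0.02,0,0,0,0]]]'

```text
clock: 9.8
tcp_pos: [0.5731, -0.1811, 0.1567]
orientation: [-3.139, 0.001, -3.11]
contact_force: [-2.0, -0.1, 1.8]
finger_gap: 0.017
```

play_rows --targets '[[[0,0,0.08,0,0,0,0],[0,0,0.08,0,0,0,0]]]'

```text
clock: 10.0
tcp_pos: [0.5732, -0.1811, 0.1545]
orientation: [-3.138, 0.002, -3.11]
contact_force: [-2.7, 2.0, 7.8]
finger_gap: 0.0171
```

play_rows --targets '[[[0,0,0.1,0,0,0,0],[0,0,0.1,0,0,0,0]]]'

```text
clock: 10.2
tcp_pos: [0.5732, -0.1811, 0.1515]
orientation: [-3.137, 0.003, -3.109]
contact_force: [-3.4, 1.3, 9.4]
finger_gap: 0.0168
```

play_rows --targets '[[[0.02,0,0.07,0,0,0,0],[0,0,0.05,0,0,0,0]]]'

```text
clock: 10.4
tcp_pos: [0.5731, -0.1811, 0.1509]
orientation: [-3.136, 0.005, -3.109]
contact_force: [-3.5, 1.1, 9.8]
finger_gap: 0.0175
```

play_rows --targets '[[[0.02,0,0.07,0,0,0,0],[0,0,0.05,0,0,0,0]]]'

```text
clock: 10.6
tcp_pos: [0.573, -0.181, 0.1504]
orientation: [-3.136, 0.007, -3.109]
contact_force: [-3.0, 1.5, 9.0]
finger_gap: 0.0172
```

play_rows --targets '[[[0.02,0,0.12,0,0,0,0],[0,0,0.12,0,0,0,0]]]'

```text
clock: 10.8
tcp_pos: [0.573, -0.181, 0.1472]
orientation: [-3.135, 0.01, -3.109]
contact_force: [-2.4, 2.0, 7.8]
finger_gap: 0.0173
```

Run:
```python
from plan import *
im=imaging.read_camera("scene"); cv2.imwrite("pics/sc1.png",im[80:300,230:450])
s=arm.observe(); print(s["tcp_pos"],s["contact_force"],s["clock"])
a=cv2.imread("pics/scene0.png")[80:300,230:450]
cv2.imwrite("pics/sc1.png",cv2.resize(np.hstack([a,im[80:300,230:450]]),(800,400),interpolation=2))
```

```text
[ 0.57289289 -0.18096269  0.14678466] [-1.19988996  0.88924895  6.71287693] 10.85
```

View pics/sc1.png

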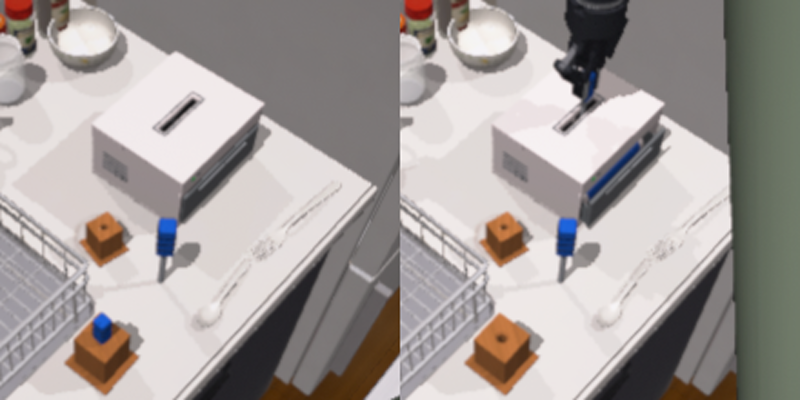

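play_rows --targets '[[[0,0,-0.3,0,0,0,0],[0,0,-0.4,0.008,0.01,0,0],[0,0,-0.5,0,0,0,0],[0,0,-0.6,0,0,0,0],[0,0,-0.8,0,0,0,0]]]'

```text
clock: 11.35
tcp_pos: [0.5717, -0.1799, 0.2138]
orientation: [-3.132, 0.001, -3.109]
contact_force: [0.3, -0.4, -0.6]
finger_gap: 0.0174
```

play_rows --targets '[[[0,0,-1,0,0,0,0],[0,0,-1,0,0,0,0],[0,0,-0.6,0,0,0,0]]]'

```text
clock: 11.65
tcp_pos: [0.5717, -0.1793, 0.2838]
orientation: [-3.131, 0.003, -3.109]
contact_force: [-0.3, -0.2, -0.9]
finger_gap: 0.0173
```

Run:
```python
from plan import *
plan([.431,.1428,.26],np.pi,n=15)
im=imaging.read_camera("wrist"); cv2.imwrite("pics/w10.png",im)
im=imaging.read_camera("side"); cv2.imwrite("pics/s10.png",im)
```

```text
pos [ 0.5717 -0.1793  0.2838] rpy [-3.1312e+00  2.6000e-03 -3.1086e+00] F [-0.26 -0.22 -0.86] gap 0.0173 t 11.65 N 15 d [-0.1407  0.3221 -0.0238] q [-0.42  0.39  0.03  1.21 -0.01 -0.46]
[0.347, 0.871, 0.054, -0.001, 0.0, 0.004, 1]
[0.349, 0.871, 0.054, -0.001, 0.0, 0.004, 1]
[0.351, 0.87, 0.055, -0.001, 0.0, 0.004, 1]
[0.353, 0.869, 0.056, -0.001, 0.0, 0.004, 1]
[0.355, 0.868, 0.056, -0.001, 0.0, 0.004, 1]
[0.356, 0.867, 0.057, -0.001, 0.0, 0.004, 1]
[0.358, 0.867, 0.058, -0.001, 0.0, 0.004, 1]
[0.36, 0.866, 0.058, -0.001, 0.0, 0.004, 1]
[0.362, 0.865, 0.059, -0.001, 0.0, 0.004, 1]
[0.364, 0.864, 0.06, -0.001, 0.0, 0.004, 1]
[0.366, 0.863, 0.06, -0.001, 0.0, 0.004, 1]
[0.368, 0.862, 0.061, -0.001, 0.0, 0.004, 1]
[0.37, 0.862, 0.062, -0.001, 0.0, 0.004, 1]
[0.372, 0.861, 0.062, -0.001, 0.0, 0.004, 1]
[0.373, 0.86, 0.063, -0.001, 0.0, 0.004, 1]
```

View pics/w10.png

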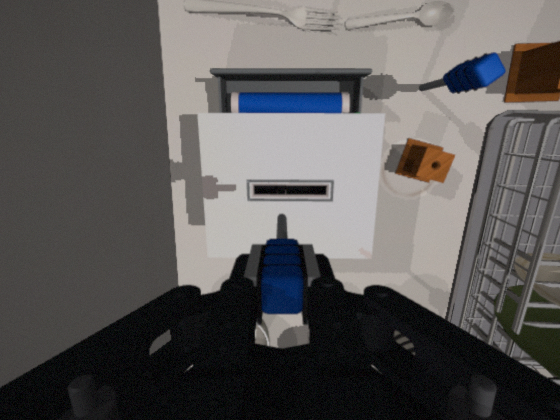

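View pics/s10.png

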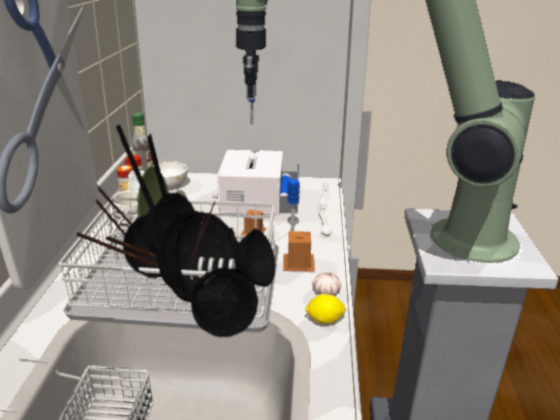

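play_rows --targets '[[[0.35,0.87,0,-0.01,0,0.01,0],[0.35,0.87,0,-0.01,0,0.01,0],[0.35,0.87,0,0,0,0.01,0],[0.36,0.87,0,0,0,0.01,0],[0.36,0.87,0,0,0,0.01,0]]]'

```text
clock: 12.25
tcp_pos: [0.5241, -0.0711, 0.2796]
orientation: [-3.141, 0.002, -3.14]
contact_force: [0.3, -0.4, -1.3]
finger_gap: 0.0171
```

play_rows --targets '[[[0.37,0.87,0,0,0,0,0],[0.37,0.87,0,0,0,0,0],[0.37,0.87,0,0,0,0,0],[0.37,0.87,0,0,0,0,0],[0.37,0.87,0,0,0,0,0]]]'

```text
clock: 12.75
tcp_pos: [0.4727, 0.0421, 0.275]
orientation: [3.141, -0.005, -3.141]
contact_force: [0.4, 1.0, -1.3]
finger_gap: 0.017
```

Run:
```python
from plan import *
plan([.431,.1428,.22],np.pi)
```

```text
pos [0.4727 0.0421 0.275 ] rpy [ 3.1412 -0.0052 -3.1407] F [ 0.38  1.04 -1.32] gap 0.017 t 12.75 N 5 d [-0.0417  0.1007 -0.055 ] q [-0.07  0.16 -0.3   1.12  0.   -0.07]
[0.331, 0.806, 0.442, 0.0, -0.002, 0.0, 1]
[0.331, 0.805, 0.442, 0.0, -0.002, 0.0, 1]
[0.332, 0.805, 0.442, 0.0, -0.002, 0.0, 1]
[0.332, 0.805, 0.441, 0.0, -0.002, 0.0, 1]
[0.333, 0.805, 0.441, 0.0, -0.002, 0.0, 1]
```

play_rows --targets '[[[0.33,0.8,0.3,0,-0.003,0,0],[0.33,0.8,0.5,0,-0.003,0,0],[0.33,0.8,0.6,0,-0.003,0,0],[0.33,0.8,0.6,0,0,0,0],[0.2,0.4,0.4,0,0,0,0]]]'

```text
clock: 13.25
tcp_pos: [0.4305, 0.1365, 0.2112]
orientation: [3.141, -0.002, -3.139]
contact_force: [-0.3, -0.2, -0.8]
finger_gap: 0.0174
```

Run:
```python
from plan import *
plan([.431,.1428,.165],np.pi)
```

```text
pos [0.4305 0.1365 0.2112] rpy [ 3.1414e+00 -2.3000e-03 -3.1391e+00] F [-0.29 -0.22 -0.76] gap 0.0174 t 13.25 N 2 d [ 0.0005  0.0063 -0.0462] q [ 0.14  0.16 -0.46  0.95  0.    0.14]
[-0.012, 0.126, 0.923, 0.0, -0.002, 0.002, 1]
[-0.01, 0.127, 0.923, 0.0, -0.002, 0.002, 1]
```

play_rows --targets '[[[0,0.1,0.7,0,0,0,0],[0,0.05,0.8,0,0,0,0],[0,0,0,0,0,0,0]]]'

```text
clock: 13.55
tcp_pos: [0.4278, 0.1412, 0.1702]
orientation: [-3.141, -0.006, -3.136]
contact_force: [-0.6, -0.8, -0.7]
finger_gap: 0.0171
```

Run:
```python
from plan import *
plan([.431,.1428,.15],np.pi,n=1)
M=w2c("wrist"); np.save("M11.npy",M);im=imaging.read_camera("wrist"); cv2.imwrite("pics/w11.png",im)
cv2.imwrite("pics/w11c.png",cv2.resize(im[160:290,200:360],None,fx=4.5,fy=4.5,interpolation=2))
print(arm.observe()["tcp_pos"])
```

```text
pos [0.4278 0.1412 0.1702] rpy [-3.1405 -0.006  -3.1361] F [-0.64 -0.81 -0.74] gap 0.0171 t 13.55 N 1 d [ 0.0032  0.0016 -0.0202] q [ 0.15  0.2  -0.53  0.84 -0.    0.15]
[-0.133, 0.065, 0.805, -0.002, -0.012, 0.011, 1]
[0.42868189 0.14118299 0.17140497]
```

View pics/w11c.png

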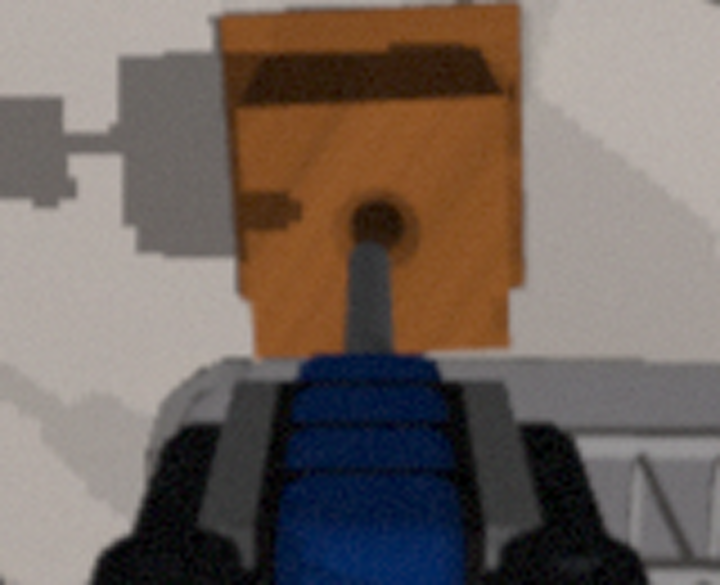

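```bash
cat > rel.py <<'E'
from plan import *
def rel(M,hole,tip,z):
    h=atz("wrist",[hole],.068,M)[0]; t=atz("wrist",[tip],z-.0718,M)[0]; return h,t,h-t
E
python3 - <<'E'
from rel import *
M=np.load("M11.npy"); c=lambda u,v:[200+(u+.5)/4.5-.5,160+(v+.5)/4.5-.5]
for r in rel(M,c(377,226),c(369,261),.1702): print(r.round(4))
im=cv2.imread("pics/w11.png")[:,:,2]; print(im[205:225,282]); print(im[210,272:296])
plan([.431,.1428,.15],np.pi,n=1)
E
```

```text
[0.4288 0.1433 0.068 ]
[0.4264 0.1418 0.0984]
[ 0.0025  0.0015 -0.0304]
[54 37 44 46 40 40 44 46 44 51 53 52 52 53 49 51 53 51 52 54]
[140 132 124 120 116  95  71  49  44  40  40  39  39  36  38  41  40  57
  81  88  94 113 126 126]
pos [0.4287 0.1412 0.1714] rpy [-3.1408 -0.0044 -3.1363] F [-0.2   0.11 -0.26] gap 0.0172 t 13.6 N 1 d [ 0.0023  0.0016 -0.0214] q [ 0.15  0.2  -0.53  0.85 -0.    0.15]
[-0.097, 0.065, 0.856, -0.002, -0.009, 0.01, 1]
```

play_rows --targets '[[[-0.08,0.06,0.4,-0.002,-0.009,0.008,0],[0,0,0.4,0,0,0,0],[0,0,0,0,0,0,0]]]'

```text
clock: 13.9
tcp_pos: [0.4327, 0.1423, 0.1517]
orientation: [3.141, 0.004, 3.141]
contact_force: [0.8, -0.6, -1.1]
finger_gap: 0.0174
```

Run:
```python
from plan import *
plan([.4307,.1427,.15],np.pi,n=1)
M=w2c("wrist"); np.save("M12.npy",M);im=imaging.read_camera("wrist"); cv2.imwrite("pics/w12.png",im)
cv2.imwrite("pics/w12c.png",cv2.resize(im[160:290,200:360],None,fx=4.5,fy=4.5,interpolation=2))
print(arm.observe()["tcp_pos"])
```

```text
pos [0.4327 0.1423 0.1517] rpy [3.1412 0.0039 3.1412] F [ 0.76 -0.57 -1.14] gap 0.0174 t 13.9 N 1 d [-0.002   0.0004 -0.0017] q [ 0.16  0.23 -0.55  0.79 -0.    0.16]
[0.081, 0.015, 0.068, 0.001, 0.008, -0.001, 1]
[0.43306917 0.14236754 0.1522701 ]
```

View pics/w12c.png

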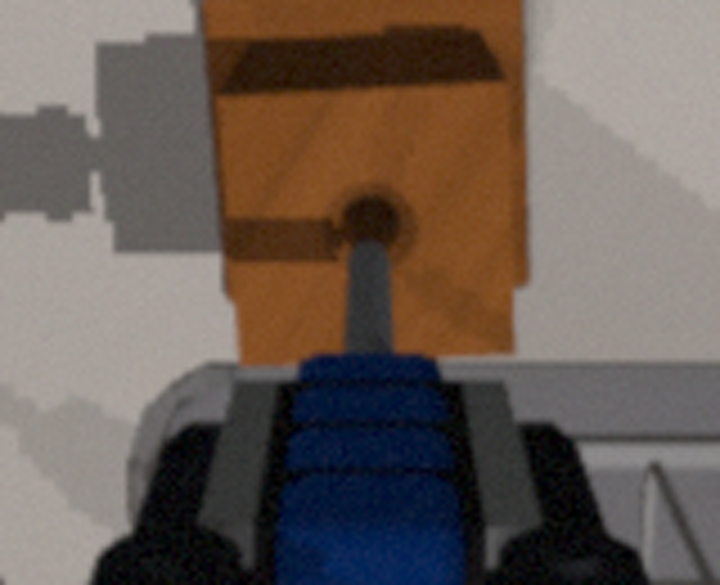

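Run:
```python
from rel import *
M=np.load("M12.npy"); c=lambda u,v:[200+(u+.5)/4.5-.5,160+(v+.5)/4.5-.5]
for r in rel(M,c(371,221),c(369,260),.1517): print(r.round(4))
```

```text
[0.4284 0.1434 0.068 ]
[0.4318 0.1431 0.0799]
[-0.0034  0.0004 -0.0119]
```

play_rows --targets '[[[0.12,0.015,0.12,0,0.003,0,0],[0,0,0,0,0,0,0]]]'

```text
clock: 14.15
tcp_pos: [0.4304, 0.1426, 0.1496]
orientation: [3.141, 0.004, 3.141]
contact_force: [0.7, 0.4, -1.0]
finger_gap: 0.0173
```

Run:
```python
from plan import *
plan([.430,.1427,.15],np.pi,n=1)
M=w2c("wrist"); np.save("M13.npy",M);im=imaging.read_camera("wrist"); cv2.imwrite("pics/w13.png",im)
cv2.imwrite("pics/w13c.png",cv2.resize(im[160:290,200:360],None,fx=4.5,fy=4.5,interpolation=2))
print(arm.observe()["tcp_pos"])
```

```text
pos [0.4304 0.1426 0.1496] rpy [3.141  0.0039 3.1407] F [ 0.65  0.43 -1.  ] gap 0.0173 t 14.15 N 1 d [-0.0004  0.0001  0.0004] q [ 0.16  0.23 -0.56  0.78 -0.    0.16]
[0.015, 0.003, -0.017, 0.001, 0.008, -0.002, 1]
[0.43090619 0.14267773 0.14988298]
```

View pics/w13c.png

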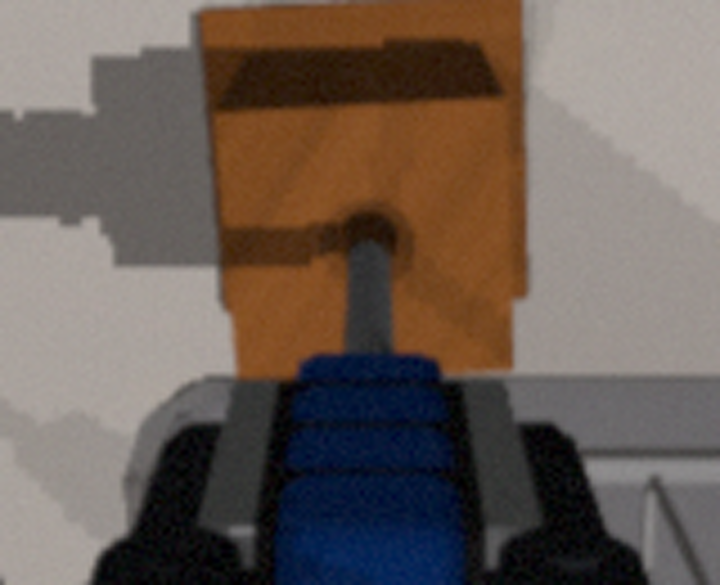

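play_rows --targets '[[[0.04,0,0.2,0,0.006,0,0],[0,0,0.2,0,0,0,0],[0,0,0.1,0,0,0,0]]]'

```text
clock: 14.5
tcp_pos: [0.4306, 0.1428, 0.1373]
orientation: [3.141, 0.004, 3.141]
contact_force: [0.5, 0.3, -0.8]
finger_gap: 0.0169
```

Run:
```python
from plan import *
plan([.430,.1427,.15],np.pi,n=1)
M=w2c("wrist"); np.save("M14.npy",M);im=imaging.read_camera("wrist"); cv2.imwrite("pics/w14.png",im)
cv2.imwrite("pics/w14c.png",cv2.resize(im[160:290,200:360],None,fx=4.5,fy=4.5,interpolation=2))
print(arm.observe()["tcp_pos"])
```

```text
pos [0.4306 0.1428 0.1373] rpy [3.1406 0.0036 3.1408] F [ 0.51  0.3  -0.77] gap 0.0169 t 14.5 N 1 d [-0.0006 -0.0001  0.0127] q [ 0.16  0.24 -0.58  0.75  0.    0.16]
[0.023, -0.004, -0.507, 0.002, 0.007, -0.002, 1]
[0.43038982 0.14276081 0.13703562]
```

View pics/w14c.png

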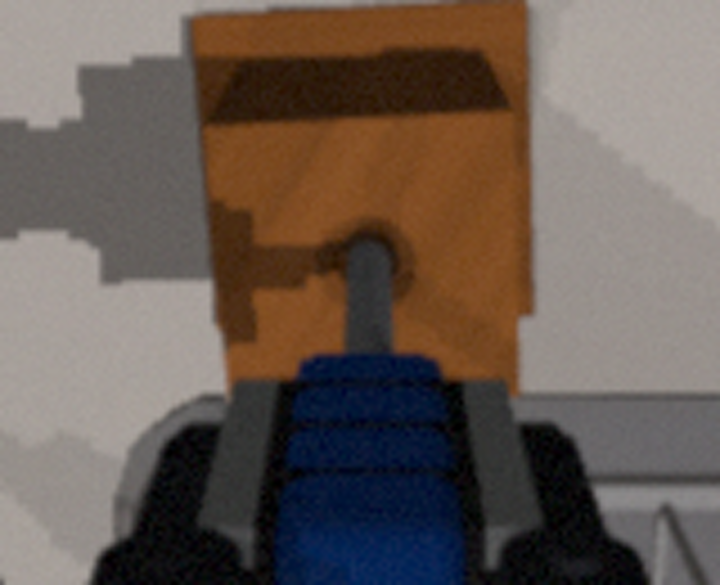

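play_rows --targets '[[[0.01,0,0.2,0,0.004,0,0],[0,0,0.2,0,0,0,0],[0,0,0.2,0,0,0,0]]]'

```text
clock: 14.85
tcp_pos: [0.4305, 0.1429, 0.1212]
orientation: [3.141, 0.002, 3.141]
contact_force: [-0.0, -0.1, -0.3]
finger_gap: 0.0171
```

Run:
```python
from plan import *
plan([.430,.1427,.0778],np.pi,n=2)
```

```text
pos [0.4305 0.1429 0.1212] rpy [3.1406e+00 1.6000e-03 3.1408e+00] F [-0.01 -0.1  -0.34] gap 0.0171 t 14.85 N 2 d [-0.0005 -0.0002 -0.0434] q [ 0.16  0.26 -0.6   0.71  0.    0.16]
[0.012, -0.004, 0.868, 0.001, 0.002, -0.001, 1]
[0.011, -0.004, 0.868, 0.001, 0.002, -0.001, 1]
```

play_rows --targets '[[[0,0,0.3,0,0,0,0],[0,0,0.3,0,0,0,0],[0,0,0.3,0,0,0,0]]]'

```text
clock: 15.15
tcp_pos: [0.4306, 0.1429, 0.0968]
orientation: [3.141, 0.002, 3.141]
contact_force: [-0.5, 0.7, -1.0]
finger_gap: 0.0175
```

Run:
```python
from plan import *
plan([.430,.1427,.0778],np.pi,n=2)
```

```text
pos [0.4306 0.1429 0.0968] rpy [3.1405e+00 1.9000e-03 3.1408e+00] F [-0.51  0.75 -0.97] gap 0.0175 t 15.15 N 2 d [-0.0006 -0.0002 -0.019 ] q [ 0.16  0.3  -0.63  0.64  0.    0.16]
[0.014, -0.004, 0.38, 0.001, 0.002, -0.001, 1]
[0.013, -0.004, 0.38, 0.001, 0.002, -0.001, 1]
```

play_rows --targets '[[[0,0,0.3,0,0,0,0],[0,0,0.25,0,0,0,0],[0,0,0.1,0,0,0,0]]]'

```text
clock: 15.45
tcp_pos: [0.4298, 0.1428, 0.078]
orientation: [3.141, -0.0, 3.141]
contact_force: [-0.6, -0.1, -0.6]
finger_gap: 0.0172
```

play_rows --targets '[[[0,0,0.06,0,0,0,0],[0,0,0.04,0,0,0,0]]]'

```text
clock: 15.65
tcp_pos: [0.4299, 0.1428, 0.0777]
orientation: [3.141, 0.0, 3.141]
contact_force: [-4.2, -0.4, 13.0]
finger_gap: 0.0174
```

play_rows --newtons 20 --targets '[[[0,0,0,0,0,0,0],[0,0,0,0,0,0,0.3],[0,0,0,0,0,0,0.6],[0,0,0,0,0,0,1],[0,0,0,0,0,0,1]]]'

```text
clock: 16.15
tcp_pos: [0.4309, 0.143, 0.0784]
orientation: [3.141, 0.002, 3.141]
contact_force: [-1.1, 0.1, -0.3]
finger_gap: 0.0682
```

Run:
```python
from plan import *
plan([.430,.1427,.0778],np.pi,n=2)
im=imaging.read_camera("wrist"); cv2.imwrite("pics/w15.png",im)
```

```text
pos [0.4309 0.143  0.0784] rpy [3.1407e+00 2.5000e-03 3.1410e+00] F [-1.1   0.09 -0.3 ] gap 0.0682 t 16.15 N 2 d [-0.0009 -0.0003 -0.0006] q [ 0.16  0.33 -0.65  0.6   0.    0.16]
[0.017, -0.005, 0.011, 0.001, 0.002, -0.001, 1]
[0.017, -0.005, 0.011, 0.001, 0.002, -0.001, 1]
```

View pics/w15.png

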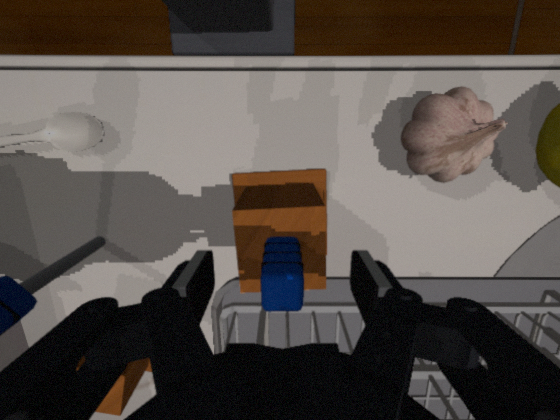

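Released, key in its stand. Retract straight up, then check.

play_rows --targets '[[[0,0,0,0,0,0,1],[0,0,-0.4,0,0,0,1],[0,0,-0.7,0,0,0,1],[0,0,-1,0,0,0,1],[0,0,-1,0,0,0,1]]]'

```text
clock: 16.7
tcp_pos: [0.4276, 0.1424, 0.1566]
orientation: [-3.141, -0.006, 3.141]
contact_force: [0.6, 0.9, 0.4]
finger_gap: 0.0854
```

play_rows --targets '[[[0,0,-1,0,0,0,1],[0,0,-1,0,0,0,1],[0,0,-1,0,0,0,1],[0,0,-0.5,0,0,0,1],[0,0,0,0,0,0,1]]]'

```text
clock: 17.2
tcp_pos: [0.4293, 0.1426, 0.2548]
orientation: [3.141, 0.003, 3.141]
contact_force: [0.9, 1.2, 1.2]
finger_gap: 0.085
```

Run:
```python
from fit import *
s=arm.observe(); print(s["clock"],s["tcp_pos"],s["contact_force"])
out=[]
for n,(x0,y0,w,h) in {"scene":(230,120,200,200),"side":(210,130,150,150)}.items():
    im=imaging.read_camera(n); a=cv2.imread(f"pics/{n}0.png")
    out+= [cv2.resize(i[y0:y0+h,x0:x0+w],(380,290),interpolation=2) for i in (a,im)]
cv2.imwrite("pics/fin.png",np.vstack([np.hstack(out[:2]),np.hstack(out[2:])]))
for n in ("scene","side"): print(n,pin(n,"key"))
```

```text
17.2 [0.42926892 0.14264844 0.25475144] [0.94104462 1.21919638 1.1590943 ]
scene [(0.82, array([ 0.4535, -0.0031,  0.0007])), (0.71, array([0.4282, 0.1378, 0.0061])), (0.37, array([ 0.5731, -0.1714,  0.1142]))]
side [(0.78, array([ 0.455 , -0.0027,  0.    ]))]
```

View pics/fin.png

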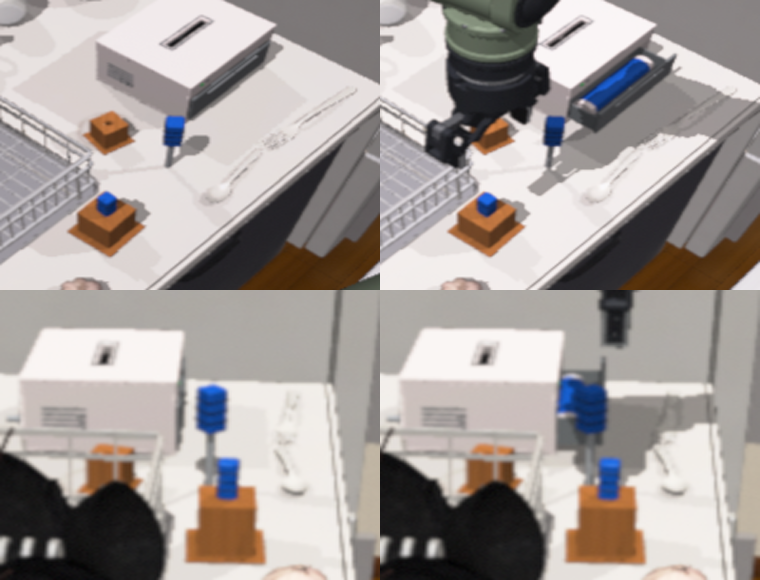

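The before and after pictures show the key upright at the same height in its stand. The drawer is out, the other things have not moved, and the gripper is clear.

```bash
python3 -c "
from plant import arm
print(arm.finish_job())"
```

```text
the job is handed in; nothing more can be done
None
```

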